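# Hang the maize sample bins on the blow-off board and run the blower

## Robot

A 6-joint arm with a two-finger parallel gripper is mounted at the origin on the work surface. World frame = base frame: x ahead of the robot, y to its left, z up, the work surface at z = 0. Lengths are in m, angles in rad, forces in N, time in s.
With the tool pointing down it reaches from about 0.4 to 0.825 m from the base axis. Payload 7 kg.
Tool frame: the origin (TCP) lies at the very end of the fingers, on their centre line; the grasp point (between the pads) lies 19 mm behind it; z points along the fingers, y is the line along which they close (so a half turn about z gives the same grasp; the last joint's range is limited). The gripper opens to 88 mm and grips with 3 to 60 N. Pads are 19 mm wide; open, the fingers measure 130 mm over their backs; the gripper's body (78 mm by 193 mm) begins 47 mm behind the grasp point.
Start: joints at [-1.049, 0.359, 0.012, 0, -1.224, -0.288], TCP at [0.156, -0.657, 0.227] pointing down, gripper open.
Joint ranges: [-3.07, 3.07], [-1.43, 2.12], [-1.02, 1.25], [-3.03, 1.67], [-3.05, -0], [-3.03, 3.03]. Speed limits (rad/s): [2.39, 2.39, 3.01, 3.14, 3.14, 3.14].

## Interface

Orientations are given as a rotation vector (axis times angle).
In Python, from bench import * gives the robot as it stands.
- The arm moves only by the tool send_rows, never from a script. Its argument "steps" is a list of rows, each an object with "rot": the turn, a rotation vector about the tool's x, y, z in degrees, a list of three; "dp": the shift along the tool's x, y, z in m, a list of three; "hand": the gripper command: -1 is shut, 1 is fully open, values between are in proportion. In form: [{"rot": [ax, ay, az], "dp": [dx, dy, dz], "hand": hand}, ...]. A call has 1 to 5 rows; each row is the pose to reach, as a shift and turn from the pose commanded when the call began, along the tool's axes at that moment; what a row does not reach only later rows make up. A row lasts 1/10 s, in which the tool goes at most 50 mm and 8.59 degrees, less where a joint would pass 70% of its speed; a pose out of reach is approached as far as the arm can. A call with a gripper value outside its range is refused whole. The fingers move at their own pace and stop on an object; "newtons" is the grip in N (left out, the last holds). Time passes only in rows, so rows that repeat a pose let the fingers close. It gives the time, the measured TCP pose, the force and the opening at its end, in the units of the state.
- read_state(): the state, without advancing time (a new reading comes with each control period).
- grab_frame(name): name is "scene" or "top" or "wrist"; returns the picture (400x640x3 uint8, blue, green, red); there is no depth.
- camera_params(name): a dict with "camera_matrix" (3x3 intrinsics, pixels), "R" (3x3) and "t" (3): a world point X has camera coordinates R X + t. Camera axes: x right, y down, z forward; pixel columns grow to the right and rows downward; lengths in m; the calibration is good to about 2 mm. A picture is of the moment at which its call begins: read the wrist's pose just before it. camera_params takes no time and is no camera call; for the wrist camera it gives the pose at the moment of the call.
- hand_in(): hands the job in, once; it reports no verdict.
The state is a dict: "time": time; "qpos": joint angles; "qvel": joint speeds; "tau": joint torques, N m; "tool_pos": TCP position; "orientation": TCP orientation; "wrist_force": force on the tool from outside, world axes, zero at the start; "wrist_torque": the same for the moment, N m; "finger_gap": finger opening in m.
Only numpy, scipy, OpenCV 4.12 (cv2) and the standard library are available. Lean on these libraries where they do the work, as an engineer would, in place of code of your own. Each camera call takes 0.05 s, during which the arm holds its last target. There are 200 camera calls.

## Task

Hang every white sample bin on the leaning board: tilt its angled rear strip over the aluminium cleat and let it drop fully home, so that its back lies flat on the board's rest rail. When all of them hang there, pull the blower's knob straight out to its on position, let the blower run for ten seconds or a little more, and push the knob fully in again. Leave the maize cob lying beyond the bins where it is.

Things in the scene. Friction and masses are not known exactly. Their poses are not given: they have to be found in the camera images.
- panel: Fixed plywood board of the blow-off stand, 380 mm wide, leaning back 0.26 rad from upright. Origin: in the plane of its front face, mid width, at table height. x points into the board (its front is -x), y along it, z up the slope; the face is bare above the cleat and ends at z = 113 mm. A 12 mm thick foot plate reaches 30 mm out in front of the origin.
- cleat (a point): Middle of the aluminium cleat's free edge, at x -17, z 93 mm in the panel's frame (same axes). The cleat is a 4 mm leaf, 360 mm long in y, that leaves the face at z = 68 mm and rises steeply outwards to this edge (56 degrees from the face normal), leaving an open V groove between it and the face.
- rest_rail (a point): Middle of the front of the wooden rest rail, at x -23.5, z 52 mm in the panel's frame (same axes): 22 mm high, 360 mm long, below the cleat. The back of a hung bin rests on it; a hung bin's underside is at z = 45 mm.
- knob (a joint): Push-pull switch of the blower, in m: 0 pushed fully in (off), 0.020 pulled fully out (on), end stops at both. An over-centre detent holds it at either end and resists with up to about 7 N until mid travel, then snaps it on.
- knob_grip (a point): Centre of the knob's black round cap, 32 mm across and 20 mm long (10 mm either way along the axis), on a 10 mm stem; it moves with the knob. Its z axis is the knob's axis, pointing straight out (the pull direction), tilted 0.42 rad from vertical to the blower's front. The sloping face lies 22 mm below this point along the axis when in, 42 mm when out.
- blower: Grey blower box, fixed, 150 x 150 mm, 122 mm high at its back (+x), its sloping front face (120 mm long, 150 mm wide, knob in the middle) looking up and to its -x. Origin: centre of its underside.
- cob1: Yellow maize cob, 155 mm long and 46 mm thick, lying crosswise on the table beyond the bins; to be left alone. Origin: under its middle.
- bin1: White open sample bin, 64 (x) x 60 (y) x 66 mm high, walls 4 mm, weighted steel floor, 180 to 350 g, starting upright. Origin: centre of its underside, z up, x to its rear. A plain bridge grip spans the mouth at mid depth (x = 0): a plate 12 mm thick in x, 60 mm long in y, its top at z = 110 mm. At the rear a 52 mm wide, 4 mm thick strip runs from the rim (x 31, z 67 mm) back and steeply down to its _strip point. None if absent.
- bin1_strip (a point): Middle of the low rear edge of bin1's strip, at (54, 0, 32.5) mm in the bin's frame. When the bin hangs fully home it lies at about x = -2, z = 78 mm in the panel's frame, the bin's axes parallel to the panel's.
- bin2: Another bin exactly like bin1; None if absent.
- bin2_strip (a point): Middle of the low rear edge of bin2's strip, at (54, 0, 32.5) mm in the bin's frame. When the bin hangs fully home it lies at about x = -2, z = 78 mm in the panel's frame, the bin's axes parallel to the panel's.
- bin3: Another bin exactly like bin1; None if absent.
- bin3_strip (a point): Middle of the low rear edge of bin3's strip, at (54, 0, 32.5) mm in the bin's frame. When the bin hangs fully home it lies at about x = -2, z = 78 mm in the panel's frame, the bin's axes parallel to the panel's.
- bin4: Another bin exactly like bin1; None if absent.
- bin4_strip (a point): Middle of the low rear edge of bin4's strip, at (54, 0, 32.5) mm in the bin's frame. When the bin hangs fully home it lies at about x = -2, z = 78 mm in the panel's frame, the bin's axes parallel to the panel's.

How it is judged:
By the outcome, as a careful person would: the job done as asked, in the order asked, and still so for the second after the job is handed in, with the robot touching nothing.
Of bin1, bin2, bin3, bin4 only 3 to 4 are there at a start; the rules pass over those that are not, and their reading is None.
At some moment in a run one of bin1, bin2, bin3, bin4 may be knocked a few centimetres aside while the robot is not near it.
It also fails if it takes over 200 s, if anything falls off the work surface, if the arm or the gripper's body presses on something with over 40 N, if the wrist force passes 120 N, or if a joint passes its speed limit or range.

## Working session

There is one attempt and no reset: what is moved stays moved. The work goes in short steps, Python scripts to look and compute and a tool call to move; the robot and the scene stay as the last step left them, time stands still between calls to the robot, and variables do not carry over. Pictures are saved under pics/ and viewed, on a budget of 14 in all, crops included, one or two more only if the job needs it, and the job is handed in when it is done.

Besides the shell and the picture viewer there is one more tool, called after ">>>" as name(argument=value, ...) on one line, values as JSON. send_rows: Moves the arm, as the interface text tells. Its arguments: {"type":"object","properties":{"steps":{"type":"array","items":{"type":"object","properties":{"rot":{"type":"array","items":{"type":"number"}},"dp":{"type":"array","items":{"type":"number"}},"hand":{"type":"number"}}}},"newtons":{"type":"number"}},"required":["steps"]}

```bash
mkdir -p pics; ls
python3 - <<'E'
from bench import *
import cv2,numpy as np
s=read_state();print(s)
for n in ("scene","top"):
    cv2.imwrite(f"pics/{n}0.png",grab_frame(n)); p=camera_params(n);print(n,p)
print(camera_params("wrist"))
E
```

```text
pics
{'time': 0.0, 'qpos': array([-1.04890165e+00,  3.59384201e-01,  1.10146201e-02, -3.28111332e-04,
       -1.22407860e+00, -2.88104785e-01]), 'qvel': array([-6.69255978e-05, -4.48589606e-04,  9.07094890e-04,  8.01646764e-04,
       -1.32969074e-03, -8.53628073e-05]), 'tau': array([ 4.10204939e-04, -5.82716310e+01,  2.93055224e+01,  6.99775949e+00,
        6.83968668e-03, -1.55963507e-04]), 'tool_pos': array([ 0.15622307, -0.65615644,  0.22560913]), 'orientation': array([ 3.66183242e-01, -3.11980765e+00, -2.57545280e-03]), 'wrist_force': array([ 0.62500621, -0.35638831,  0.52357926]), 'wrist_torque': array([-0.02690955, -0.05915921, -0.0137841 ]), 'finger_gap': 0.08772305887241563}
scene {'camera_matrix': array([[520.73727393,   0.        , 321.70022331],
       [  0.        , 520.73727393, 195.78155671],
       [  0.        ,   0.        ,   1.        ]]), 'R': array([[-0.5193597 ,  0.85455366,  0.00188363],
       [ 0.48181531,  0.29464496, -0.82525048],
       [-0.70577582, -0.42769428, -0.56476376]]), 't': array([ 0.32684343, -0.18673475,  1.63796158])}
top {'camera_matrix': array([[371.95826385,   0.        , 319.64041436],
       [  0.        , 371.95826385, 196.6745365 ],
       [  0.        ,   0.        ,   1.        ]]), 'R': array([[-1.23824067e-03, -9.99999227e-01, -1.12724601e-04],
       [-9.89108237e-01,  1.24134635e-03, -1.47184766e-01],
       [ 1.47184792e-01, -7.07533316e-05, -9.89109009e-01]]), 't': array([-0.06079424,  0.60193939,  0.79233599])}
{'camera_matrix': array([[292.28974043,   0.        , 322.87624559],
       [  0.        , 292.28974043, 197.4956449 ],
       [  0.        ,   0.        ,   1.        ]]), 'R': array([[-0.2315441 ,  0.97282003,  0.00291767],
       [ 0.93970355,  0.222884  ,  0.25938381],
       [ 0.25168346,  0.06280053, -0.96576991]]), 't': array([ 0.67254035, -0.03279589,  0.38975303])}
```

View pics/scene0.png

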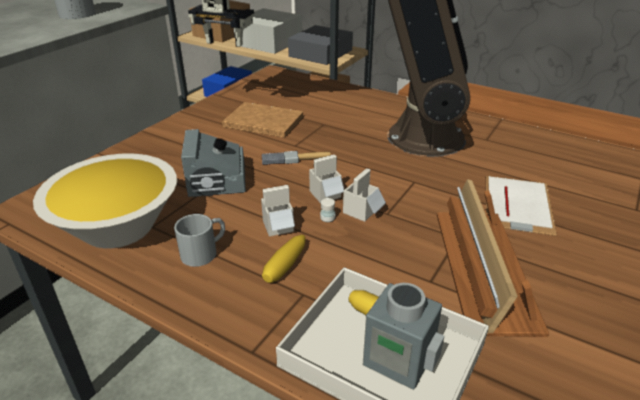

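View pics/top0.png

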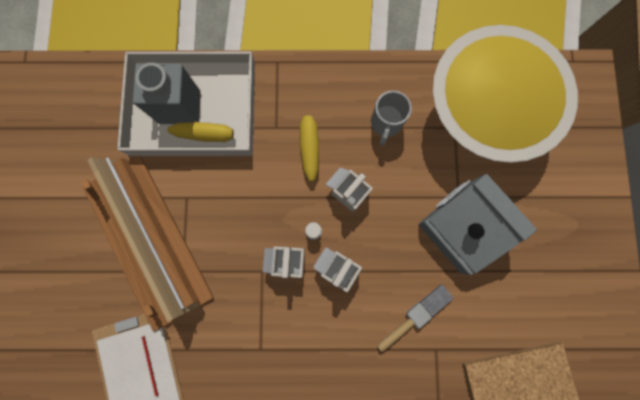

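The scene shows three bins, with the board to the left (+y), the blower to the right, and the cob beyond the bins. I'll zoom in for keypoints.

Run:
```python
import cv2
t=cv2.imread("pics/top0.png");s=cv2.imread("pics/scene0.png")
cv2.imwrite("pics/c1.png",cv2.resize(t[145:335,75:395],None,fx=2.5,fy=2.5,interpolation=cv2.INTER_CUBIC))
cv2.imwrite("pics/c2.png",cv2.resize(s[120:250,170:400],None,fx=3.4,fy=3.4,interpolation=cv2.INTER_CUBIC))
```

```text
(no output)
```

View pics/c1.png

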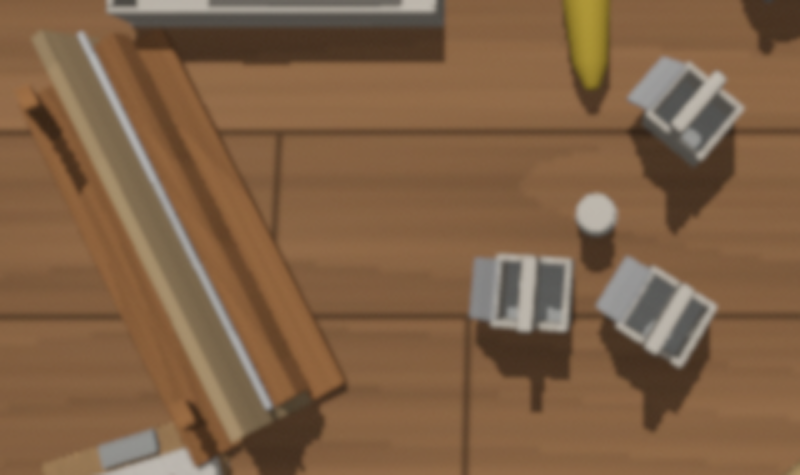

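View pics/c2.png

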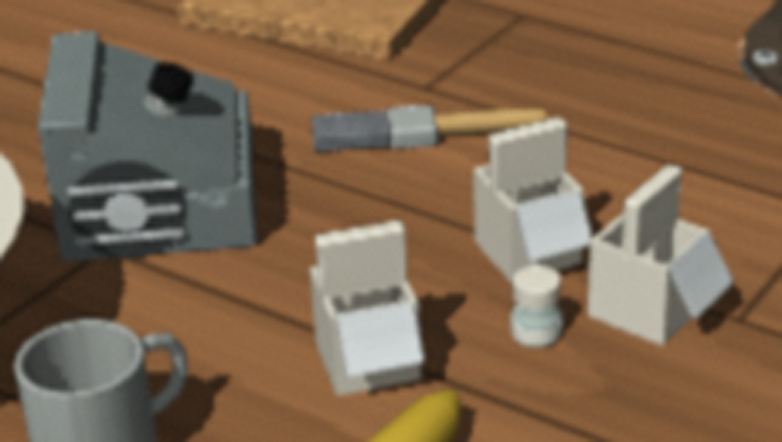

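Top crop: bin A is centred near (528,293), B near (665,315) and C near (700,105), all with strips to the left. The cleat line runs (82,35)–(268,408). The scene crop agrees and shows the knob cap at (170,82). Next I fit the poses.

```bash
cat > h.py <<'E'
import numpy as np, cv2
from scipy.optimize import least_squares
from scipy.spatial.transform import Rotation as Ro
from bench import *
def proj(X,cp):
    c=np.atleast_2d(X)@cp["R"].T+cp["t"]; u=c@cp["camera_matrix"].T
    return u[:,:2]/u[:,2:]
def T(x,y,yaw,tilt=0): 
    M=np.eye(4); M[:3,:3]=(Ro.from_euler('z',yaw)*Ro.from_euler('y',tilt)).as_matrix(); M[:2,3]=x,y; return M
def app(M,P): return np.atleast_2d(P)@M[:3,:3].T+M[:3,3]
def fit(obs,x0,tilt=0):   # obs: list of (cp, model pts(m), pix)
    f=lambda p:np.concatenate([(proj(app(T(*p,tilt),m),cp)-px).ravel() for cp,m,px in obs])
    r=least_squares(f,x0,loss='soft_l1',f_scale=1.5); return r.x,f(r.x)
BIN=np.array([[-32,-30,66],[-32,30,66],[32,30,66],[32,-30,66],[0,-30,110],[0,30,110],[54,-26,32.5],[54,26,32.5]])/1e3
E
cat > a.py <<'E'
from h import *
top=camera_params("top");sc=camera_params("scene")
c=lambda l:np.array(l)/2.5+[75-.3,145-.3]
B={'A':[[573,258],[570,332],[490,327],[495,253],[528,256],[526,331],[473,258],[470,318]],
'B':[[718,306],[681,367],[618,312],[655,266],[688,288],[652,352],[630,258],[598,305]],
'C':[[744,107],[698,163],[650,118],[690,64],[720,77],[680,127],[661,58],[629,98]]}
for k,v in B.items():
    p,r=fit([(top,BIN,c(v))],[.5,-.05,1.2]); print(k,p.round(4),np.degrees(p[2]).round(1),'rms',np.sqrt((r**2).mean()).round(2))
    print('  scene plate ends',((proj(app(T(*p),BIN[4:6]),sc)-[170,120])*3.4).round().tolist())
CL=np.array([[-17,180,93],[-17,-180,93]])/1e3
p,r=fit([(top,CL,c([[268,408],[82,35]]))],[.5,.35,2.03],.26); print('panel',p.round(4),np.degrees(p[2]),r.round(2))
print(' scene',proj(app(T(*p,.26),CL),sc).round(1).tolist())
# knob triangulate
X=least_squares(lambda X:np.r_[proj(X,top)[0]-[476,231],proj(X,sc)[0]-[220.3,144.2]],[.5,-.4,.1]);print('knob',X.x.round(4),X.fun.round(2))
E
python3 a.py
python3 - <<'E'
import cv2
t=cv2.imread("pics/top0.png");s=cv2.imread("pics/scene0.png")
a=cv2.resize(t[165:285,410:545],None,fx=3,fy=3,interpolation=cv2.INTER_CUBIC)
b=cv2.resize(s[170:345,430:560],None,fx=3,fy=3,interpolation=cv2.INTER_CUBIC)
import numpy as np
o=np.zeros((525,800,3),np.uint8);o[:360,:405]=a;o[:525,410:800]=b;cv2.imwrite("pics/c3.png",o)
E
```

```text
A [0.4587 0.0081 1.5235] 87.3 rms 0.69
  scene plate ends [[630.0, 200.0], [673.0, 163.0]]
B [ 0.4386 -0.1084  0.9973] 57.1 rms 1.4
  scene plate ends [[488.0, 134.0], [561.0, 117.0]]
C [ 0.6151 -0.1342  0.8713] 49.9 rms 1.08
  scene plate ends [[314.0, 235.0], [400.0, 219.0]]
panel [0.5262 0.2994 2.0875] 119.60612784590009 [ 0.32  0.58 -0.34 -0.68]
 scene [[457.8, 185.5], [495.0, 295.3]]
knob [ 0.5204 -0.3814  0.1069] [-0.43  0.29 -0.65 -0.2 ]
```

View pics/c3.png

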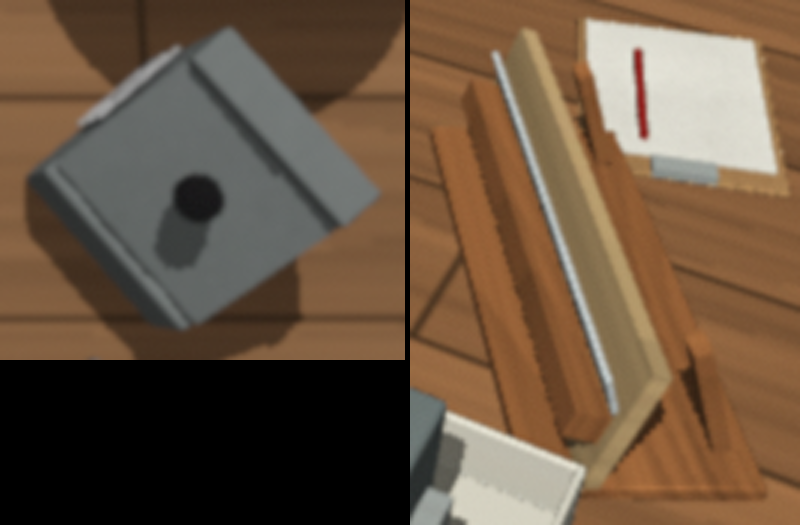

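```bash
cat >> h.py <<'E'
def cur(): s=read_state(); return s,np.array(s["tool_pos"]),Ro.from_rotvec(s["orientation"])
def tool(yx,tilt=None):  # tool with z down (or -zvec), y along yx
    z=-np.array([0,0,1.]) if tilt is None else -np.array(tilt)
    y=np.array(yx)-np.dot(yx,z)*z; y/=np.linalg.norm(y); return Ro.from_matrix(np.c_[np.cross(y,z),y,z])
def rel(p,R):
    s,p0,R0=cur(); dp=R0.inv().apply(np.array(p)-p0); rv=np.degrees((R0.inv()*R).as_rotvec())
    print('dp',dp.round(4).tolist(),'|',np.linalg.norm(dp).round(3),' rot',rv.round(1).tolist(),'|',np.linalg.norm(rv).round(1))
    return dp,rv
def bingrasp(b,h=.078,sgn=1):  # b=(x,y,yaw)
    return np.array([b[0],b[1],h]), tool(sgn*np.array([np.cos(b[2]),np.sin(b[2]),0]))
def hung(pan,y,du=0,dx=0,h=.078,sgn=1):  # du metres back along cleat direction
    M=T(*pan,.26); o=np.array([-.056+dx,y,.0455])+du*np.array([-.555,0,.832])+[0,0,h]
    return app(M,o)[0], tool(sgn*M[:3,0],M[:3,2])
E
cat > b.py <<'E'
from h import *
top=camera_params("top");sc=camera_params("scene")
c=lambda l:np.array(l)/2.5+[75-.3,145-.3]
CL=np.array([[-17,180,93],[-17,-180,93]])/1e3
p,r=fit([(top,CL,c([[268,408],[82,35]])),(sc,CL,np.array([[496,296],[458.3,188.3]])[::1])],[.5,.35,2.03],.26);print('panel',p.round(4),r.round(2))
F=np.array([[75,75,122],[75,-75,122],[-75,75,73],[-75,-75,73],[-29.2,0,117.6]])/1e3
px=np.array([[228,28],[380,192],[32,178],[183,328],[198,197]])/3+[410,165]
q,r=fit([(top,F,px)],[.5,-.4,-.85]);print('blower',q.round(4),r.round(2),'knob',app(T(*q),F[4]).round(4))
s,p0,R0=cur();print('Rtool',R0.as_matrix().round(3))
w=camera_params("wrist");C=-w["R"].T@w["t"];print('cam in tool',R0.inv().apply(C-p0).round(4),(w["R"]@R0.as_matrix()).round(3))
A=np.array([.4587,.0081,1.5235])
for sg in(1,-1):
    t,R=bingrasp(A,.2,sg);rel(t,R)
E
python3 b.py
```

```text
panel [0.5143 0.2689 1.8934] [  -1.3    13.27   28.54   -2.39  -34.01 -115.05    2.76   95.6 ]
blower [ 0.5344 -0.3925 -0.885 ] [-0.53 -1.68 -0.16  0.09  3.76 -3.56  0.89  1.44 -3.79  2.57] knob [[ 0.5159 -0.3699  0.1176]]
Rtool [[-0.973 -0.232 -0.   ]
 [-0.232  0.973  0.001]
 [ 0.     0.002 -1.   ]]
cam in tool [ 0.0695  0.0011 -0.1572] [[-0.     1.    -0.001]
 [-0.966 -0.    -0.26 ]
 [-0.26   0.001  0.966]]
dp [-0.4481, 0.5762, 0.0265] | 0.73  rot [0.1, -0.0, 16.1] | 16.1
dp [-0.4481, 0.5762, 0.0265] | 0.73  rot [0.0, 0.1, -163.9] | 163.9
```

>>> send_rows(steps=[{"dp": [-0.03,0.038,0],"rot": [0,0,0],"hand": 0},{"dp": [-0.061,0.078,0],"rot": [0,0,0],"hand": 0},{"dp": [-0.091,0.117,0],"rot": [0,0,0],"hand": 0},{"dp": [-0.122,0.156,0],"rot": [0,0,0],"hand": 0},{"dp": [-0.152,0.195,0],"rot": [0,0,0],"hand": 0}])

```text
time: 0.6
tool_pos: [0.2593, -0.4298, 0.2262]
orientation: [0.366, -3.12, -0.001]
wrist_force: [2.4, 0.1, 0.3]
finger_gap: 0.053
```

>>> send_rows(steps=[{"dp": [-0.03,0.038,0],"rot": [0,0,0],"hand": 0},{"dp": [-0.061,0.078,0],"rot": [0,0,0],"hand": 0},{"dp": [-0.091,0.117,0],"rot": [0,0,0],"hand": 0},{"dp": [-0.122,0.156,0],"rot": [0,0,0],"hand": 0},{"dp": [-0.152,0.195,0],"rot": [0,0,0],"hand": 0}])

```text
time: 1.1
tool_pos: [0.362, -0.2049, 0.2267]
orientation: [-0.366, 3.119, -0.0]
wrist_force: [0.7, -0.6, -0.3]
finger_gap: 0.0437
```

>>> send_rows(steps=[{"dp": [-0.03,0.038,0],"rot": [0,0,4],"hand": 0},{"dp": [-0.061,0.078,0],"rot": [0,0,8],"hand": 0},{"dp": [-0.091,0.117,0],"rot": [0,0,12],"hand": 0},{"dp": [-0.122,0.156,0],"rot": [0,0,16],"hand": 0},{"dp": [-0.144,0.186,0],"rot": [0,0,16],"hand": 0}])

```text
time: 1.6
tool_pos: [0.4594, 0.0102, 0.2266]
orientation: [0.073, 3.14, 0.0]
wrist_force: [0.2, -0.3, 0.2]
finger_gap: 0.0437
```

```bash
cat > look.py <<'E'
import sys
from h import *
n=sys.argv[1]; cp=camera_params("wrist"); im=grab_frame("wrist"); cv2.imwrite(f"pics/{n}.png",im); import pickle; pickle.dump(cp,open(f"{n}.pkl","wb"))
s,p,R=cur(); print(s["time"],p.round(4),R.as_matrix()[:,1].round(3),s["finger_gap"])
E
python3 look.py w1
```

```text
1.65 [0.4616 0.0131 0.2265] [0.044 0.999 0.001] 0.04342441587011752
```

View pics/w1.png

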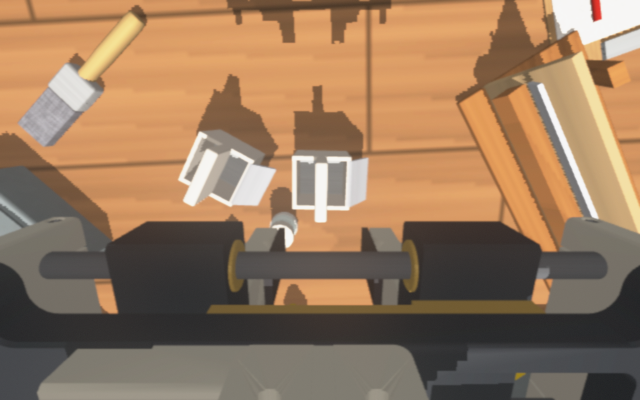

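Wrist view: bin A has its plate at (321,152)–(321,221) and its strip on the right. B is at (218,170), and the cleat runs along (540,85)–(595,215).

```bash
cat > c.py <<'E'
from h import *
import pickle
cp=pickle.load(open("w1.pkl","rb"))
px=np.array([[295,212],[293,156],[350,157],[350,208],[321,221],[321,152],[363,205],[368,159]])
b,r=fit([(cp,BIN,px)],[.46,.01,1.52]);print('A',b.round(4),r.reshape(-1,2).round(1).tolist())
b2,r=fit([(cp,BIN,np.array([[181,180],[203,133],[262,158],[238,205],[192,205],[216,150],[263,207],[274,168]]))],[.44,-.1,1.]);print('B',b2.round(4),r.reshape(-1,2).round(1).tolist())
rel(*bingrasp(b))
print(proj(app(T(.5262,.2994,2.0875,.26),np.array([[-.017,.18,.093],[-.017,0,.093],[-.0,.19,.113],[-.03,.19,.0]])),cp).round())
E
python3 c.py
```

```text
A [0.4587 0.0104 1.5076] [[-1.9, -3.2], [-0.5, -0.1], [1.5, -0.1], [-0.7, 1.7], [0.0, 1.5], [1.0, 10.2], [1.7, -6.2], [-1.0, -2.0]]
B [ 0.4388 -0.1003  1.0425] [[1.8, 0.8], [-0.2, -1.3], [-4.1, 1.6], [-1.9, 1.4], [1.0, -0.1], [0.3, 0.0], [-1.8, -3.2], [5.0, -0.8]]
dp [0.0029, -0.0029, 0.1485] | 0.149  rot [0.0, 0.1, 1.1] | 1.1
[[539.  82.]
 [602. 235.]
 [571.  55.]
 [457. 100.]]
```

>>> send_rows(steps=[{"dp": [0.003,-0.003,0.04],"rot": [0,0,1],"hand": 0},{"dp": [0.003,-0.003,0.08],"rot": [0,0,1],"hand": 0},{"dp": [0.003,-0.003,0.115],"rot": [0,0,1],"hand": 0},{"dp": [0.003,-0.003,0.148],"rot": [0,0,1],"hand": 0},{"dp": [0.003,-0.003,0.148],"rot": [0,0,1],"hand": 0}])

```text
time: 2.15
tool_pos: [0.4524, 0.0034, 0.075]
orientation: [-0.1, -3.132, 0.005]
wrist_force: [-0.3, 0.1, 0.3]
finger_gap: 0.0438
```

>>> send_rows(steps=[{"dp": [0,0,0],"rot": [0,0,0],"hand": -1},{"dp": [0,0,0],"rot": [0,0,0],"hand": -1},{"dp": [0,0,0],"rot": [0,0,0],"hand": -1},{"dp": [0,0,0],"rot": [0,0,0],"hand": -1},{"dp": [0,0,0],"rot": [0,0,0],"hand": -1}], newtons=35)

```text
time: 2.65
tool_pos: [0.4561, 0.0049, 0.0794]
orientation: [0.099, 3.138, 0.001]
wrist_force: [0.2, -1.0, -0.2]
finger_gap: 0.0116
```

>>> send_rows(steps=[{"dp": [0,0,-0.02],"rot": [0,0,0],"hand": -1},{"dp": [0,0,-0.05],"rot": [0,0,0],"hand": -1},{"dp": [0,0,-0.09],"rot": [0,0,0],"hand": -1},{"dp": [0,0,-0.13],"rot": [0,0,0],"hand": -1},{"dp": [0,0,-0.17],"rot": [0,0,0],"hand": -1}])

```text
time: 3.15
tool_pos: [0.4548, 0.0044, 0.2502]
orientation: [-0.099, -3.14, -0.0]
wrist_force: [1.5, 0.4, -2.7]
finger_gap: 0.012
```

```bash
cat > d.py <<'E'
import sys
from h import *
PAN=(.5262,.2994,2.0875)
s,p,R=cur();print(s["time"],p.round(4),s["wrist_force"].round(1),s["finger_gap"])
y=float(sys.argv[1])
for du in (.08,.04,0): print(du,end=' '); rel(*hung(PAN,y,du))
E
python3 d.py .09; python3 d.py -.1
```

```text
3.15 [0.4548 0.0044 0.2502] [ 1.5  0.4 -2.7] 0.01195100010536478
0.08 dp [-0.0037, 0.2093, 0.0408] | 0.213  rot [14.5, -4.3, -33.0] | 36.3
0.04 dp [0.0033, 0.2201, 0.0786] | 0.234  rot [14.5, -4.3, -33.0] | 36.3
0 dp [0.0104, 0.2309, 0.1165] | 0.259  rot [14.5, -4.3, -33.0] | 36.3
3.15 [0.4548 0.0044 0.2502] [ 1.5  0.4 -2.7] 0.01195100010536478
0.08 dp [-0.1627, 0.3134, 0.0407] | 0.355  rot [14.5, -4.3, -33.0] | 36.3
0.04 dp [-0.1556, 0.3242, 0.0786] | 0.368  rot [14.5, -4.3, -33.0] | 36.3
0 dp [-0.1486, 0.335, 0.1165] | 0.384  rot [14.5, -4.3, -33.0] | 36.3
```

>>> send_rows(steps=[{"dp": [-0.001,0.035,0],"rot": [2,-0.6,-4.7],"hand": -1},{"dp": [-0.002,0.07,0],"rot": [4.1,-1.2,-9.4],"hand": -1},{"dp": [-0.003,0.105,0.01],"rot": [6.2,-1.8,-14.1],"hand": -1},{"dp": [-0.003,0.14,0.02],"rot": [8.3,-2.5,-18.8],"hand": -1},{"dp": [-0.003,0.17,0.025],"rot": [10.4,-3.1,-23.6],"hand": -1}])

```text
time: 3.65
tool_pos: [0.4686, 0.1754, 0.2229]
orientation: [-0.542, 3.033, -0.283]
wrist_force: [0.7, -0.8, -1.6]
finger_gap: 0.0118
```

```bash
sed -i 's/hung(PAN,y,du)/hung(PAN,y,du,h=.0795)/' d.py; python3 d.py .09
```

```text
3.65 [0.4686 0.1754 0.2229] [ 0.7 -0.8 -1.6] 0.011843838880185925
0.08 dp [-0.0158, 0.0363, 0.0055] | 0.04  rot [4.0, -1.2, -9.2] | 10.1
0.04 dp [-0.0132, 0.0559, 0.0403] | 0.07  rot [4.0, -1.2, -9.2] | 10.1
0 dp [-0.0106, 0.0755, 0.075] | 0.107  rot [4.0, -1.2, -9.2] | 10.1
```

>>> send_rows(steps=[{"dp": [-0.008,0.018,0.003],"rot": [2,-0.6,-4.6],"hand": -1},{"dp": [-0.016,0.036,0.005],"rot": [4,-1.2,-9.2],"hand": -1},{"dp": [-0.016,0.036,0.005],"rot": [4,-1.2,-9.2],"hand": -1},{"dp": [-0.016,0.036,0.005],"rot": [4,-1.2,-9.2],"hand": -1},{"dp": [-0.016,0.036,0.005],"rot": [4,-1.2,-9.2],"hand": -1}])

```text
time: 4.15
tool_pos: [0.4724, 0.2115, 0.2123]
orientation: [-0.772, 2.953, -0.383]
wrist_force: [-0.0, 0.0, -2.2]
finger_gap: 0.0121
```

```bash
python3 d.py .09; python3 look.py w2
```

```text
4.15 [0.4724 0.2115 0.2123] [-0.   0.  -2.2] 0.012143073160769713
0.08 dp [-0.0001, 0.0024, 0.0008] | 0.003  rot [0.1, -0.1, -0.3] | 0.3
0.04 dp [-0.0001, 0.0245, 0.0341] | 0.042  rot [0.1, -0.1, -0.3] | 0.3
0 dp [0.0, 0.0466, 0.0675] | 0.082  rot [0.1, -0.1, -0.3] | 0.3
4.2 [0.4726 0.2114 0.2125] [-0.473  0.843 -0.255] 0.011728264985579322
```

View pics/w2.png

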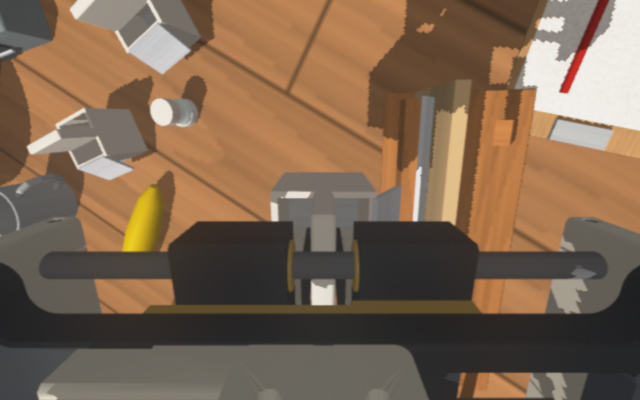

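Bin A is held above the board. The cleat's edge runs from about (431,97) to (417,220) in view, and the board top is at (470,82).

```bash
cat > e.py <<'E'
from h import *
import pickle
cp=pickle.load(open("w2.pkl","rb")); PAN=(.5262,.2994,2.0875)
P=np.array([[-17,180,93],[-17,120,93],[-14,180,95],[0,190,113],[0,120,113],[-23.5,180,63],[-23.5,180,41],[-23.5,120,63]])/1e3
print(proj(app(T(*PAN,.26),P),cp).round(1).tolist())
im=cv2.imread("pics/w2.png");cv2.imwrite("pics/w2c.png",cv2.resize(im[70:230,260:540],None,fx=2.8,fy=2.8,interpolation=cv2.INTER_CUBIC))
E
python3 e.py
```

```text
[[423.3, 92.7], [417.7, 164.5], [427.8, 92.4], [455.8, 76.2], [446.2, 168.0], [405.6, 95.5], [399.5, 97.2], [401.4, 160.0]]
```

View pics/w2c.png

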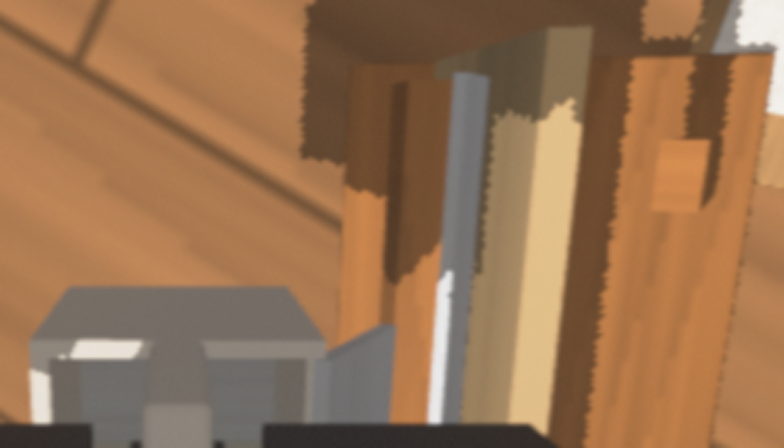

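The panel fit agrees to about 1 px across the board, so I slide the bin in.

>>> send_rows(steps=[{"dp": [0,0.011,0.013],"rot": [0,0,0],"hand": -1},{"dp": [0,0.019,0.026],"rot": [0,0,0],"hand": -1},{"dp": [0,0.027,0.038],"rot": [0,0,0],"hand": -1},{"dp": [0,0.034,0.049],"rot": [0,0,0],"hand": -1},{"dp": [0,0.0405,0.0575],"rot": [0,0,0],"hand": -1}])

```text
time: 4.7
tool_pos: [0.4605, 0.2331, 0.1454]
orientation: [-0.773, 2.952, -0.384]
wrist_force: [1.3, -0.0, -1.4]
finger_gap: 0.0121
```

>>> send_rows(steps=[{"dp": [0,0,0],"rot": [0,0,0],"hand": -1},{"dp": [0,0,0],"rot": [0,0,0],"hand": -1}])

```text
time: 4.9
tool_pos: [0.4607, 0.2334, 0.1463]
orientation: [-0.775, 2.952, -0.384]
wrist_force: [0.4, 0.5, -1.8]
finger_gap: 0.0119
```

```bash
python3 d.py .09
```

```text
4.9 [0.4607 0.2334 0.1463] [ 0.4  0.5 -1.8] 0.011940021988778025
0.08 dp [0.0004, -0.0385, -0.0566] | 0.069  rot [0.1, -0.0, -0.2] | 0.2
0.04 dp [0.0004, -0.0164, -0.0233] | 0.029  rot [0.1, -0.0, -0.2] | 0.2
0 dp [0.0005, 0.0058, 0.01] | 0.012  rot [0.1, -0.0, -0.2] | 0.2
```

>>> send_rows(steps=[{"dp": [0,0.0015,0.003],"rot": [0,0,0],"hand": -1},{"dp": [0,0.003,0.005],"rot": [0,0,0],"hand": -1},{"dp": [0,0.004,0.0075],"rot": [0,0,0],"hand": -1},{"dp": [0,0.005,0.0095],"rot": [0,0,0],"hand": -1},{"dp": [0,0.005,0.0095],"rot": [0,0,0],"hand": -1}])

```text
time: 5.4
tool_pos: [0.4594, 0.2353, 0.1355]
orientation: [-0.774, 2.952, -0.384]
wrist_force: [0.8, -0.3, -2.0]
finger_gap: 0.012
```

```bash
python3 d.py .09
```

```text
5.4 [0.4594 0.2353 0.1355] [ 0.8 -0.3 -2. ] 0.01195261863414331
0.08 dp [0.0001, -0.0435, -0.0665] | 0.079  rot [0.1, -0.1, -0.2] | 0.2
0.04 dp [0.0002, -0.0213, -0.0332] | 0.039  rot [0.1, -0.1, -0.2] | 0.2
0 dp [0.0002, 0.0008, 0.0001] | 0.001  rot [0.1, -0.1, -0.2] | 0.2
```

>>> send_rows(steps=[{"dp": [0,0.0005,0.001],"rot": [0,0,0],"hand": -1},{"dp": [0,0.001,0.002],"rot": [0,0,0],"hand": -1},{"dp": [0,0.0015,0.003],"rot": [0,0,0],"hand": -1},{"dp": [0,0.0015,0.003],"rot": [0,0,0],"hand": -1}])

```text
time: 5.8
tool_pos: [0.4597, 0.2356, 0.1339]
orientation: [-0.775, 2.95, -0.386]
wrist_force: [-0.5, -4.8, 10.7]
finger_gap: 0.0122
```

```bash
python3 d.py .09; python3 look.py w3; python3 -c "
import cv2
im=cv2.imread('pics/w3.png');cv2.imwrite('pics/w3c.png',cv2.resize(im[70:230,260:540],None,fx=2.8,fy=2.8,interpolation=cv2.INTER_CUBIC))"
```

```text
5.8 [0.4597 0.2356 0.1339] [-0.5 -4.8 10.7] 0.012195473023088516
0.08 dp [0.0005, -0.0441, -0.068] | 0.081  rot [-0.0, 0.0, -0.2] | 0.2
0.04 dp [0.0006, -0.0219, -0.0347] | 0.041  rot [-0.0, 0.0, -0.2] | 0.2
0 dp [0.0006, 0.0003, -0.0014] | 0.002  rot [-0.0, 0.0, -0.2] | 0.2
5.85 [0.4597 0.2356 0.1339] [-0.475  0.842 -0.257] 0.01195474179644948
```

View pics/w3c.png

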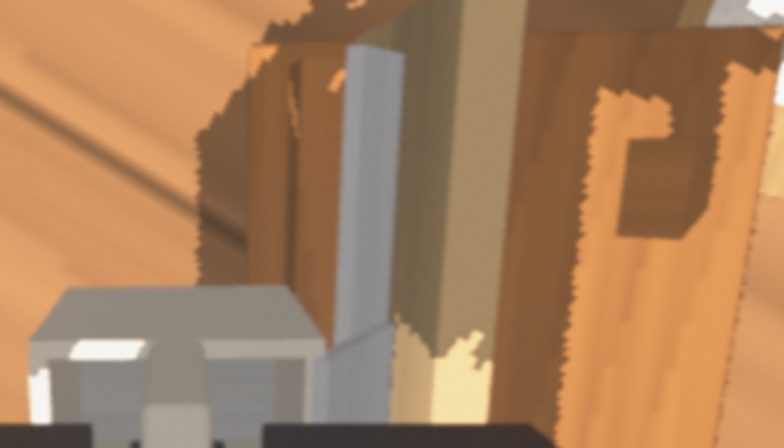

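The strip is inside the groove and the contact force confirms it. I release and back off along the tool axis.

>>> send_rows(steps=[{"dp": [0,0,0],"rot": [0,0,0],"hand": -0.3},{"dp": [0,0,0],"rot": [0,0,0],"hand": -0.3},{"dp": [0,0,0],"rot": [0,0,0],"hand": -0.3},{"dp": [0,0,-0.03],"rot": [0,0,0],"hand": 0},{"dp": [0,0,-0.07],"rot": [0,0,0],"hand": 0}])

```text
time: 6.35
tool_pos: [0.4494, 0.2505, 0.1992]
orientation: [-0.774, 2.955, -0.389]
wrist_force: [1.2, 0.8, 0.3]
finger_gap: 0.0406
```

>>> send_rows(steps=[{"dp": [0,0,-0.03],"rot": [0,0,0],"hand": 0},{"dp": [0,0,-0.04],"rot": [0,0,0],"hand": 0},{"dp": [0,0,-0.04],"rot": [0,0,0],"hand": 0},{"dp": [0,0,-0.04],"rot": [0,0,0],"hand": 0}])

```text
time: 6.75
tool_pos: [0.4449, 0.2601, 0.2377]
orientation: [-0.774, 2.953, -0.385]
wrist_force: [-0.3, 0.6, -1.0]
finger_gap: 0.0438
```

```bash
python3 look.py w4
python3 - <<'E'
from h import *
import pickle
cp=pickle.load(open("w4.pkl","rb"));M=T(.5262,.2994,2.0875,.26)
Bh=BIN+[-.056,.09,.0455]
print('w',proj(app(M,Bh),cp).round().tolist())
im=grab_frame("top");cv2.imwrite("pics/t4.png",im)
sc=grab_frame("scene")
o=np.zeros((600,800,3),np.uint8)
w=cv2.imread("pics/w4.png"); o[:400,:500]=cv2.resize(w[20:220,240:490],(500,400),interpolation=cv2.INTER_CUBIC)
o[:400,500:]=cv2.resize(sc[160:310,425:537],(300,400),interpolation=cv2.INTER_CUBIC)
o[400:,:420]=cv2.resize(im[150:300,255:395],(420,450))[:200]
o[400:,420:]=cv2.resize(im[200:300,255:445],(380,200))
cv2.imwrite("pics/m4.png",o)
E
```

```text
6.8 [0.4448 0.2598 0.2374] [-0.474  0.842 -0.256] 0.04399089996020132
w [[289.0, 222.0], [287.0, 162.0], [354.0, 162.0], [352.0, 221.0], [320.0, 239.0], [320.0, 170.0], [369.0, 208.0], [371.0, 161.0]]
```

View pics/m4.png

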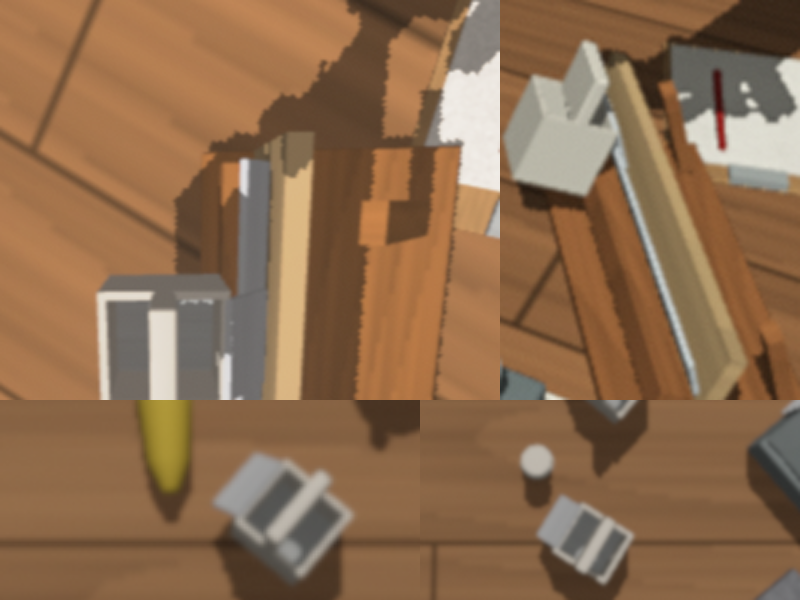

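A hangs home, with its rim projected and seen at the same pixels. Next is B; I check by image difference that the others have not been moved.

```bash
cat > f.py <<'E'
from h import *
a=cv2.imread("pics/top0.png").astype(int);b=cv2.imread("pics/t4.png").astype(int)
d=abs(a-b).sum(2)
for n,(x,y) in {'B':(340,270),'C':(350,190)}.items(): print(n,(d[y-25:y+25,x-28:x+28]>60).sum())
rel(*bingrasp((.4387,-.106,1.01),.2))
E
python3 f.py
```

```text
B 0
C 0
dp [0.1847, -0.2954, 0.1176] | 0.368  rot [-13.5, 7.9, 61.1] | 63.1
```

>>> send_rows(steps=[{"dp": [0.02,-0.035,0.01],"rot": [-1.6,0.9,7],"hand": 0},{"dp": [0.04,-0.07,0.022],"rot": [-3.2,1.8,14],"hand": 0},{"dp": [0.065,-0.11,0.038],"rot": [-4.7,2.8,21.3],"hand": 0},{"dp": [0.09,-0.145,0.055],"rot": [-6.3,3.7,28.5],"hand": 0},{"dp": [0.115,-0.185,0.072],"rot": [-8,4.7,36],"hand": 0}])

```text
time: 7.4
tool_pos: [0.441, 0.0306, 0.2156]
orientation: [0.195, 3.105, -0.162]
wrist_force: [2.1, -0.6, 0.1]
finger_gap: 0.0439
```

```bash
python3 f.py|tail -1
```

```text
dp [-0.0141, -0.1335, 0.0299] | 0.138  rot [-5.4, 3.1, 24.9] | 25.7
```

>>> send_rows(steps=[{"dp": [-0.005,-0.04,0.01],"rot": [-1.7,1,8],"hand": 0},{"dp": [-0.01,-0.085,0.02],"rot": [-3.5,2,16],"hand": 0},{"dp": [-0.014,-0.133,0.03],"rot": [-5.4,3.1,24.9],"hand": 0},{"dp": [-0.014,-0.133,0.03],"rot": [-5.4,3.1,24.9],"hand": 0},{"dp": [-0.014,-0.133,0.03],"rot": [-5.4,3.1,24.9],"hand": 0}])

```text
time: 7.9
tool_pos: [0.4393, -0.1062, 0.2]
orientation: [0.871, 3.018, -0.001]
wrist_force: [0.5, 0.5, -0.8]
finger_gap: 0.0436
```

>>> send_rows(steps=[{"dp": [0,0,0],"rot": [0,0,0],"hand": 0},{"dp": [0,0,0],"rot": [0,0,0],"hand": 0}])

```text
time: 8.1
tool_pos: [0.4403, -0.1025, 0.2007]
orientation: [0.857, 3.021, -0.0]
wrist_force: [-0.3, 0.0, 0.7]
finger_gap: 0.0437
```

```bash
python3 look.py w5
python3 - <<'E'
from h import *
import pickle
cp=pickle.load(open("w5.pkl","rb"))
for b in [(.4386,-.1084,.997),(.4388,-.1003,1.0425),(.4387,-.106,1.01)]: print(proj(app(T(*b),BIN),cp).round().tolist()); rel(*bingrasp(b))
im=cv2.imread("pics/w5.png");cv2.imwrite("pics/w5c.png",cv2.resize(im[110:240,250:410],None,fx=4,fy=4,interpolation=cv2.INTER_CUBIC))
E
```

```text
8.15 [ 0.4404 -0.1023  0.2008] [0.525 0.851 0.   ] 0.04383359631181353
[[285.0, 219.0], [284.0, 162.0], [348.0, 163.0], [346.0, 220.0], [314.0, 235.0], [315.0, 170.0], [363.0, 207.0], [365.0, 163.0]]
dp [-0.0015, -0.0062, 0.1228] | 0.123  rot [0.0, 0.1, 1.2] | 1.2
[[293.0, 216.0], [290.0, 159.0], [354.0, 158.0], [354.0, 215.0], [324.0, 231.0], [322.0, 165.0], [370.0, 202.0], [371.0, 157.0]]
dp [0.0026, 0.0008, 0.1228] | 0.123  rot [0.0, 0.1, -1.4] | 1.4
[[287.0, 218.0], [286.0, 161.0], [350.0, 162.0], [348.0, 218.0], [317.0, 234.0], [317.0, 169.0], [365.0, 206.0], [367.0, 161.0]]
dp [-0.0003, -0.0041, 0.1228] | 0.123  rot [0.0, 0.1, 0.5] | 0.5
```

View pics/w5c.png

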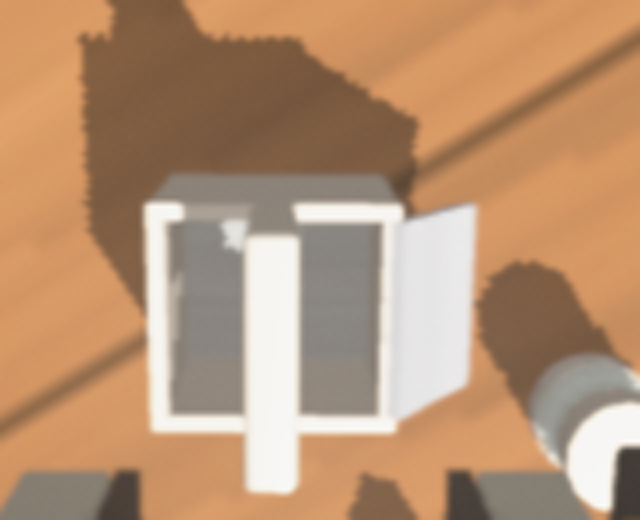

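B sits in view as predicted, with the plate ends at (318,169) and (318,233). I grasp it.

>>> send_rows(steps=[{"dp": [0,-0.0035,0.03],"rot": [0,0,0.5],"hand": 0},{"dp": [0,-0.0035,0.065],"rot": [0,0,0.5],"hand": 0},{"dp": [0,-0.0035,0.1],"rot": [0,0,0.5],"hand": 0},{"dp": [0,-0.0035,0.1225],"rot": [0,0,0.5],"hand": 0},{"dp": [0,-0.0035,0.1225],"rot": [0,0,0.5],"hand": 0}])

```text
time: 8.65
tool_pos: [0.4366, -0.1056, 0.0758]
orientation: [-0.87, -3.015, 0.003]
wrist_force: [0.3, -0.1, 0.2]
finger_gap: 0.0436
```

>>> send_rows(steps=[{"dp": [0,0,0],"rot": [0,0,0],"hand": -1},{"dp": [0,0,0],"rot": [0,0,0],"hand": -1},{"dp": [0,0,0],"rot": [0,0,0],"hand": -1},{"dp": [0,0,0],"rot": [0,0,0],"hand": -1},{"dp": [0,0,0],"rot": [0,0,0],"hand": -1}], newtons=35)

```text
time: 9.15
tool_pos: [0.4387, -0.1068, 0.0789]
orientation: [0.875, 3.015, 0.001]
wrist_force: [-1.1, -1.1, 3.7]
finger_gap: 0.0118
```

>>> send_rows(steps=[{"dp": [0,0,-0.02],"rot": [0,0,0],"hand": -1},{"dp": [0,0,-0.05],"rot": [0,0,0],"hand": -1},{"dp": [0,0,-0.09],"rot": [0,0,0],"hand": -1},{"dp": [0,0,-0.13],"rot": [0,0,0],"hand": -1},{"dp": [0,0,-0.18],"rot": [0,0,0],"hand": -1}])

```text
time: 9.65
tool_pos: [0.4366, -0.1068, 0.2588]
orientation: [-0.876, -3.016, 0.0]
wrist_force: [2.3, 0.1, -3.2]
finger_gap: 0.0117
```

```bash
sed -i 's/(.08,.04,0)/(.12,.08,.04,0)/; s/PAN,y,du,h=.0795/PAN,y,du,h=float(sys.argv[2])/' d.py; python3 d.py 0 .0795
```

```text
9.65 [ 0.4366 -0.1068  0.2588] [ 2.3  0.1 -3.2] 0.011688130036488342
0.12 dp [0.0885, 0.3625, 0.0099] | 0.373  rot [13.4, -8.1, -61.6] | 63.6
0.08 dp [0.0998, 0.3686, 0.0478] | 0.385  rot [13.4, -8.1, -61.6] | 63.6
0.04 dp [0.1111, 0.3746, 0.0857] | 0.4  rot [13.4, -8.1, -61.6] | 63.6
0 dp [0.1225, 0.3807, 0.1235] | 0.419  rot [13.4, -8.1, -61.6] | 63.6
```

>>> send_rows(steps=[{"dp": [0.01,0.042,0],"rot": [1.6,-1,-7.5],"hand": -1},{"dp": [0.02,0.085,0],"rot": [3.2,-2,-15],"hand": -1},{"dp": [0.031,0.13,0],"rot": [4.8,-2.9,-22.5],"hand": -1},{"dp": [0.042,0.175,0],"rot": [6.4,-3.9,-30],"hand": -1},{"dp": [0.053,0.22,0.003],"rot": [8,-4.9,-37.5],"hand": -1}])

```text
time: 10.15
tool_pos: [0.5113, 0.1093, 0.2557]
orientation: [-0.148, 3.084, -0.241]
wrist_force: [1.8, -0.8, -1.6]
finger_gap: 0.0122
```

```bash
python3 d.py 0 .079
```

```text
10.15 [0.5113 0.1093 0.2557] [ 1.8 -0.8 -1.6] 0.012159357139871783
0.12 dp [-0.0579, 0.132, -0.0113] | 0.145  rot [5.3, -2.9, -23.9] | 24.6
0.08 dp [-0.0513, 0.1496, 0.024] | 0.16  rot [5.3, -2.9, -23.9] | 24.6
0.04 dp [-0.0447, 0.1672, 0.0593] | 0.183  rot [5.3, -2.9, -23.9] | 24.6
0 dp [-0.038, 0.1847, 0.0946] | 0.211  rot [5.3, -2.9, -23.9] | 24.6
```

>>> send_rows(steps=[{"dp": [-0.017,0.042,0],"rot": [1.5,-0.8,-7],"hand": -1},{"dp": [-0.034,0.085,0],"rot": [3,-1.7,-14],"hand": -1},{"dp": [-0.047,0.12,0.01],"rot": [4.5,-2.5,-20],"hand": -1},{"dp": [-0.051,0.148,0.022],"rot": [5.3,-2.9,-23.9],"hand": -1},{"dp": [-0.051,0.148,0.022],"rot": [5.3,-2.9,-23.9],"hand": -1}])

```text
time: 10.65
tool_pos: [0.5491, 0.2567, 0.2086]
orientation: [-0.782, 2.954, -0.389]
wrist_force: [-0.5, -0.6, -3.4]
finger_gap: 0.0116
```

>>> send_rows(steps=[{"dp": [0,0,0],"rot": [0,0,0],"hand": -1},{"dp": [0,0,0],"rot": [0,0,0],"hand": -1},{"dp": [0,0,0],"rot": [0,0,0],"hand": -1}])

```text
time: 10.95
tool_pos: [0.5504, 0.2537, 0.2132]
orientation: [-0.771, 2.953, -0.383]
wrist_force: [0.4, -0.7, -2.2]
finger_gap: 0.012
```

```bash
python3 d.py 0 .079
```

```text
10.95 [0.5504 0.2537 0.2132] [ 0.4 -0.7 -2.2] 0.012047069199790117
0.12 dp [-0.0016, -0.0178, -0.0317] | 0.036  rot [0.1, -0.0, -0.3] | 0.3
0.08 dp [-0.0015, 0.0043, 0.0017] | 0.005  rot [0.1, -0.0, -0.3] | 0.3
0.04 dp [-0.0014, 0.0265, 0.035] | 0.044  rot [0.1, -0.0, -0.3] | 0.3
0 dp [-0.0013, 0.0486, 0.0683] | 0.084  rot [0.1, -0.0, -0.3] | 0.3
```

>>> send_rows(steps=[{"dp": [-0.001,0.012,0.011],"rot": [0,0,-0.3],"hand": -1},{"dp": [-0.001,0.02,0.024],"rot": [0,0,-0.3],"hand": -1},{"dp": [-0.001,0.028,0.037],"rot": [0,0,-0.3],"hand": -1},{"dp": [-0.001,0.036,0.05],"rot": [0,0,-0.3],"hand": -1},{"dp": [-0.001,0.043,0.06],"rot": [0,0,-0.3],"hand": -1}])

```text
time: 11.45
tool_pos: [0.5376, 0.2777, 0.1414]
orientation: [-0.782, 2.952, -0.387]
wrist_force: [-0.5, 0.1, -2.7]
finger_gap: 0.0115
```

>>> send_rows(steps=[{"dp": [0,0.0015,0.002],"rot": [0,0,0],"hand": -1},{"dp": [0,0.003,0.0045],"rot": [0,0,0],"hand": -1},{"dp": [0,0.0045,0.007],"rot": [0,0,0],"hand": -1},{"dp": [0,0.005,0.0085],"rot": [0,0,0],"hand": -1},{"dp": [0,0.005,0.0085],"rot": [0,0,0],"hand": -1}])

```text
time: 11.95
tool_pos: [0.5372, 0.28, 0.1342]
orientation: [-0.781, 2.951, -0.385]
wrist_force: [1.1, -0.4, -2.3]
finger_gap: 0.0114
```

```bash
python3 d.py 0 .079
```

```text
11.95 [0.5372 0.28   0.1342] [ 1.1 -0.4 -2.3] 0.011439843790582951
0.12 dp [0.0001, -0.0665, -0.1004] | 0.12  rot [0.1, -0.1, 0.1] | 0.1
0.08 dp [0.0001, -0.0443, -0.0671] | 0.08  rot [0.1, -0.1, 0.1] | 0.1
0.04 dp [0.0, -0.0221, -0.0338] | 0.04  rot [0.1, -0.1, 0.1] | 0.1
0 dp [-0.0, 0.0, -0.0005] | 0.001  rot [0.1, -0.1, 0.1] | 0.1
```

Same seating push as for A.

>>> send_rows(steps=[{"dp": [0,0.0005,0.001],"rot": [0,0,0],"hand": -1},{"dp": [0,0.001,0.002],"rot": [0,0,0],"hand": -1},{"dp": [0,0.0015,0.003],"rot": [0,0,0],"hand": -1},{"dp": [0,0.0015,0.003],"rot": [0,0,0],"hand": -1},{"dp": [0,0.0015,0.003],"rot": [0,0,0],"hand": -1}])

```text
time: 12.45
tool_pos: [0.5375, 0.2802, 0.1339]
orientation: [-0.781, 2.949, -0.386]
wrist_force: [-4.8, -4.3, 17.2]
finger_gap: 0.0114
```

```bash
python3 d.py 0 .079|sed -n '1p;5p'
```

```text
12.45 [0.5375 0.2802 0.1339] [-4.8 -4.3 17.2] 0.011380930903153858
0 dp [0.0003, -0.0, -0.0008] | 0.001  rot [-0.0, 0.0, 0.1] | 0.1
```

Seated against a firm stop (17 N). I release, retreat and head for C, checking it first.

>>> send_rows(steps=[{"dp": [0,0,0],"rot": [0,0,0],"hand": -0.3},{"dp": [0,0,0],"rot": [0,0,0],"hand": -0.3},{"dp": [0,0,0],"rot": [0,0,0],"hand": -0.3},{"dp": [0,0,-0.03],"rot": [0,0,0],"hand": 0},{"dp": [0,0,-0.07],"rot": [0,0,0],"hand": 0}])

```text
time: 12.95
tool_pos: [0.5269, 0.2952, 0.1969]
orientation: [-0.782, 2.955, -0.39]
wrist_force: [0.6, 1.1, 0.5]
finger_gap: 0.0408
```

>>> send_rows(steps=[{"dp": [0,0,-0.03],"rot": [0,0,0],"hand": 0},{"dp": [0,0,-0.04],"rot": [0,0,0],"hand": 0},{"dp": [0,0,-0.04],"rot": [0,0,0],"hand": 0},{"dp": [0,0,-0.04],"rot": [0,0,0],"hand": 0}])

```text
time: 13.35
tool_pos: [0.5224, 0.3048, 0.2357]
orientation: [-0.782, 2.953, -0.386]
wrist_force: [0.5, -0.6, -1.4]
finger_gap: 0.0439
```

```bash
python3 - <<'E'
from h import *
im=grab_frame("top");cv2.imwrite("pics/t6.png",im);a=cv2.imread("pics/top0.png").astype(int)
d=abs(a-im.astype(int)).sum(2);print('C diff',(d[165:215,322:378]>60).sum(),'others',(d[110:180,295:320]>60).sum())
rel(*bingrasp((.6151,-.1342,.8713),.2))
E
python3 look.py w6
```

```text
C diff 0 others 0
dp [0.136, -0.4037, 0.1443] | 0.45  rot [-13.1, 8.8, 69.3] | 71.1
13.45 [0.5223 0.3044 0.2352] [-0.479  0.84  -0.257] 0.043885083664552516
```

>>> send_rows(steps=[{"dp": [0.015,-0.045,0.01],"rot": [-1.4,1,7.5],"hand": 0},{"dp": [0.03,-0.09,0.025],"rot": [-2.8,1.9,15],"hand": 0},{"dp": [0.045,-0.135,0.04],"rot": [-4.2,2.8,22.5],"hand": 0},{"dp": [0.06,-0.18,0.058],"rot": [-5.7,3.8,30],"hand": 0},{"dp": [0.076,-0.226,0.075],"rot": [-7.2,4.8,38],"hand": 0}])

```text
time: 13.95
tool_pos: [0.5734, 0.0612, 0.2213]
orientation: [0.243, 3.096, -0.183]
wrist_force: [1.1, -0.5, 0.0]
finger_gap: 0.044
```

```bash
echo 'from h import *
rel(*bingrasp((.6151,-.1342,.8713),.2))' > g.py; python3 g.py
```

```text
dp [-0.0704, -0.1826, 0.0453] | 0.201  rot [-5.8, 4.0, 31.1] | 31.8
```

>>> send_rows(steps=[{"dp": [-0.017,-0.045,0.01],"rot": [-1.4,1,7.7],"hand": 0},{"dp": [-0.034,-0.09,0.02],"rot": [-2.9,2,15.5],"hand": 0},{"dp": [-0.052,-0.137,0.033],"rot": [-4.4,3,23.3],"hand": 0},{"dp": [-0.07,-0.183,0.045],"rot": [-5.8,4,31.1],"hand": 0},{"dp": [-0.07,-0.183,0.045],"rot": [-5.8,4,31.1],"hand": 0}])

```text
time: 14.45
tool_pos: [0.6152, -0.1384, 0.199]
orientation: [-1.087, -2.945, 0.001]
wrist_force: [-0.1, 0.8, -0.5]
finger_gap: 0.0438
```

>>> send_rows(steps=[{"dp": [0,0,0],"rot": [0,0,0],"hand": 0},{"dp": [0,0,0],"rot": [0,0,0],"hand": 0},{"dp": [0,0,0],"rot": [0,0,0],"hand": 0}])

```text
time: 14.75
tool_pos: [0.616, -0.1308, 0.2016]
orientation: [1.067, 2.954, -0.0]
wrist_force: [-0.2, 0.3, 1.0]
finger_gap: 0.0436
```

```bash
python3 look.py w7
python3 - <<'E'
from h import *
import pickle
cp=pickle.load(open("w7.pkl","rb"));b=(.6151,-.1342,.8713)
print(proj(app(T(*b),BIN),cp).round().tolist()); rel(*bingrasp(b))
w6=cv2.imread("pics/w6.png")
im=cv2.imread("pics/w7.png");o=np.zeros((390,800,3),np.uint8);o[:,:480]=cv2.resize(im[110:240,250:410],(480,390),interpolation=cv2.INTER_CUBIC)
o[:,490:800]=cv2.resize(w6[30:225,270:425],(310,390),interpolation=cv2.INTER_CUBIC);cv2.imwrite("pics/w7c.png",o)
cp=pickle.load(open("w6.pkl","rb"))
print(proj(app(T(.5262,.2994,2.0875,.26),BIN+[-.056,0,.0455]),cp).round().tolist())
E
```

```text
14.8 [ 0.6161 -0.1306  0.2019] [0.639 0.77  0.001] 0.043903419458609656
[[288.0, 219.0], [287.0, 162.0], [351.0, 163.0], [349.0, 219.0], [318.0, 235.0], [318.0, 170.0], [365.0, 207.0], [367.0, 162.0]]
dp [-0.0014, -0.0035, 0.1239] | 0.124  rot [0.0, 0.1, 0.4] | 0.4
[[287.0, 223.0], [286.0, 163.0], [353.0, 163.0], [352.0, 223.0], [319.0, 241.0], [319.0, 171.0], [369.0, 209.0], [371.0, 163.0]]
```

View pics/w7c.png

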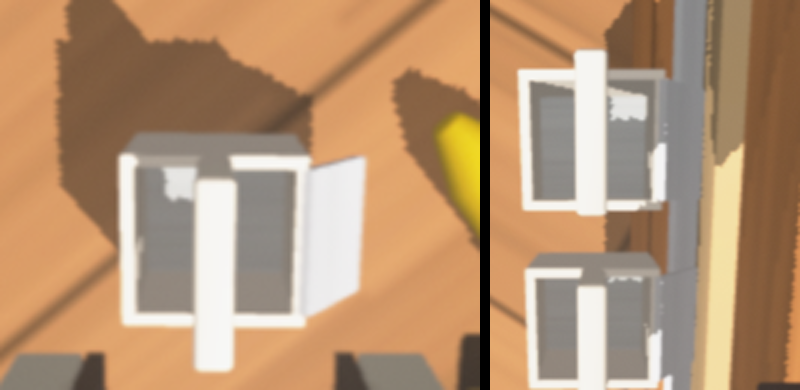

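C sits about 3 px right of prediction, so it is practically centred. A and B hang flush together. I grasp C.

>>> send_rows(steps=[{"dp": [-0.001,-0.001,0.03],"rot": [0,0,0.3],"hand": 0},{"dp": [-0.001,-0.001,0.065],"rot": [0,0,0.3],"hand": 0},{"dp": [-0.001,-0.001,0.1],"rot": [0,0,0.3],"hand": 0},{"dp": [-0.001,-0.001,0.123],"rot": [0,0,0.3],"hand": 0},{"dp": [-0.001,-0.001,0.123],"rot": [0,0,0.3],"hand": 0}])

```text
time: 15.3
tool_pos: [0.6141, -0.132, 0.0756]
orientation: [-1.074, -2.948, 0.003]
wrist_force: [-0.4, -0.5, 0.6]
finger_gap: 0.044
```

>>> send_rows(steps=[{"dp": [0,0,0],"rot": [0,0,0],"hand": -1},{"dp": [0,0,0],"rot": [0,0,0],"hand": -1},{"dp": [0,0,0],"rot": [0,0,0],"hand": -1},{"dp": [0,0,0],"rot": [0,0,0],"hand": -1},{"dp": [0,0,0],"rot": [0,0,0],"hand": -1}], newtons=35)

```text
time: 15.8
tool_pos: [0.6168, -0.1336, 0.0797]
orientation: [1.077, 2.948, 0.001]
wrist_force: [-0.5, 1.8, 4.4]
finger_gap: 0.0118
```

>>> send_rows(steps=[{"dp": [0,0,-0.02],"rot": [0,0,0],"hand": -1},{"dp": [0,0,-0.05],"rot": [0,0,0],"hand": -1},{"dp": [0,0,-0.09],"rot": [0,0,0],"hand": -1},{"dp": [0,0,-0.13],"rot": [0,0,0],"hand": -1},{"dp": [0,0,-0.18],"rot": [0,0,0],"hand": -1}])

```text
time: 16.3
tool_pos: [0.6147, -0.1334, 0.2587]
orientation: [-1.078, -2.948, 0.001]
wrist_force: [1.3, 0.2, -2.3]
finger_gap: 0.012
```

```bash
python3 d.py -.09 .079
```

```text
16.3 [ 0.6147 -0.1334  0.2587] [ 1.3  0.2 -2.3] 0.011952279221759753
0.12 dp [0.2586, 0.3371, 0.0105] | 0.425  rot [13.0, -9.2, -69.3] | 71.1
0.08 dp [0.2706, 0.3416, 0.0484] | 0.438  rot [13.0, -9.2, -69.3] | 71.1
0.04 dp [0.2826, 0.3461, 0.0863] | 0.455  rot [13.0, -9.2, -69.3] | 71.1
0 dp [0.2947, 0.3506, 0.1242] | 0.474  rot [13.0, -9.2, -69.3] | 71.1
```

>>> send_rows(steps=[{"dp": [0.026,0.035,0],"rot": [1.4,-1,-7.5],"hand": -1},{"dp": [0.053,0.07,0],"rot": [2.8,-2,-15],"hand": -1},{"dp": [0.08,0.105,0],"rot": [4.2,-3,-22.5],"hand": -1},{"dp": [0.107,0.14,0],"rot": [5.6,-4,-30],"hand": -1},{"dp": [0.134,0.175,0.003],"rot": [7,-5,-37.5],"hand": -1}])

```text
time: 16.8
tool_pos: [0.6262, 0.0884, 0.256]
orientation: [0.062, 3.092, -0.221]
wrist_force: [1.4, -0.0, -3.1]
finger_gap: 0.0117
```

```bash
python3 d.py -.09 .0797
```

```text
16.8 [0.6262 0.0884 0.256 ] [ 1.4 -0.  -3.1] 0.011747323193667713
0.12 dp [-0.0004, 0.2019, -0.0218] | 0.203  rot [5.9, -3.9, -31.6] | 32.4
0.08 dp [0.008, 0.2181, 0.0138] | 0.219  rot [5.9, -3.9, -31.6] | 32.4
0.04 dp [0.0164, 0.2343, 0.0494] | 0.24  rot [5.9, -3.9, -31.6] | 32.4
0 dp [0.0249, 0.2504, 0.085] | 0.266  rot [5.9, -3.9, -31.6] | 32.4
```

>>> send_rows(steps=[{"dp": [0.001,0.045,-0.003],"rot": [1.5,-1,-7.8],"hand": -1},{"dp": [0.002,0.09,-0.003],"rot": [3,-2,-15.7],"hand": -1},{"dp": [0.004,0.135,-0.003],"rot": [4.4,-3,-23.6],"hand": -1},{"dp": [0.006,0.18,-0.001],"rot": [5.9,-3.9,-31.6],"hand": -1},{"dp": [0.008,0.215,0.012],"rot": [5.9,-3.9,-31.6],"hand": -1}])

```text
time: 17.3
tool_pos: [0.6287, 0.3012, 0.2135]
orientation: [-0.783, 2.949, -0.385]
wrist_force: [0.8, 0.9, -2.1]
finger_gap: 0.012
```

>>> send_rows(steps=[{"dp": [0,0,0],"rot": [0,0,0],"hand": -1},{"dp": [0,0,0],"rot": [0,0,0],"hand": -1},{"dp": [0,0,0],"rot": [0,0,0],"hand": -1}])

```text
time: 17.6
tool_pos: [0.6292, 0.2973, 0.2134]
orientation: [-0.772, 2.953, -0.385]
wrist_force: [-0.2, -0.4, -1.9]
finger_gap: 0.0119
```

```bash
python3 d.py -.09 .0797
```

```text
17.6 [0.6292 0.2973 0.2134] [-0.2 -0.4 -1.9] 0.011927999283069353
0.12 dp [-0.0015, -0.0168, -0.0324] | 0.037  rot [0.0, -0.1, -0.3] | 0.3
0.08 dp [-0.0015, 0.0054, 0.0009] | 0.006  rot [0.0, -0.1, -0.3] | 0.3
0.04 dp [-0.0014, 0.0276, 0.0342] | 0.044  rot [0.0, -0.1, -0.3] | 0.3
0 dp [-0.0014, 0.0498, 0.0675] | 0.084  rot [0.0, -0.1, -0.3] | 0.3
```

>>> send_rows(steps=[{"dp": [-0.001,0.013,0.011],"rot": [0,0,-0.3],"hand": -1},{"dp": [-0.001,0.021,0.024],"rot": [0,0,-0.3],"hand": -1},{"dp": [-0.001,0.029,0.037],"rot": [0,0,-0.3],"hand": -1},{"dp": [-0.001,0.037,0.049],"rot": [0,0,-0.3],"hand": -1},{"dp": [-0.001,0.044,0.059],"rot": [0,0,-0.3],"hand": -1}])

```text
time: 18.1
tool_pos: [0.6164, 0.3223, 0.1436]
orientation: [-0.781, 2.952, -0.386]
wrist_force: [-0.1, 0.7, -3.1]
finger_gap: 0.0118
```

>>> send_rows(steps=[{"dp": [0,0.0015,0.002],"rot": [0,0,0],"hand": -1},{"dp": [0,0.003,0.0045],"rot": [0,0,0],"hand": -1},{"dp": [0,0.0045,0.007],"rot": [0,0,0],"hand": -1},{"dp": [0,0.0055,0.0085],"rot": [0,0,0],"hand": -1},{"dp": [0,0.0055,0.0085],"rot": [0,0,0],"hand": -1}])

```text
time: 18.6
tool_pos: [0.6152, 0.3249, 0.1355]
orientation: [-0.781, 2.951, -0.386]
wrist_force: [-0.2, -0.2, -2.8]
finger_gap: 0.0121
```

```bash
python3 d.py -.09 .0797|sed -n '1p;5p'
```

```text
18.6 [0.6152 0.3249 0.1355] [-0.2 -0.2 -2.8] 0.012122029204089781
0 dp [-0.0, -0.0001, 0.0002] | 0.0  rot [0.0, -0.1, 0.0] | 0.1
```

>>> send_rows(steps=[{"dp": [0,0.0005,0.001],"rot": [0,0,0],"hand": -1},{"dp": [0,0.001,0.002],"rot": [0,0,0],"hand": -1},{"dp": [0,0.0015,0.003],"rot": [0,0,0],"hand": -1},{"dp": [0,0.0015,0.003],"rot": [0,0,0],"hand": -1},{"dp": [0,0.0015,0.003],"rot": [0,0,0],"hand": -1}])

```text
time: 19.1
tool_pos: [0.6155, 0.3251, 0.1348]
orientation: [-0.781, 2.949, -0.387]
wrist_force: [-1.5, -3.8, 10.2]
finger_gap: 0.0119
```

```bash
python3 d.py -.09 .0797|sed -n '1p;5p'
```

```text
19.1 [0.6155 0.3251 0.1348] [-1.5 -3.8 10.2] 0.01191275856613889
0 dp [0.0004, -0.0003, -0.0006] | 0.001  rot [-0.0, 0.0, 0.0] | 0.1
```

>>> send_rows(steps=[{"dp": [0,0,0],"rot": [0,0,0],"hand": -0.3},{"dp": [0,0,0],"rot": [0,0,0],"hand": -0.3},{"dp": [0,0,0],"rot": [0,0,0],"hand": -0.3},{"dp": [0,0,-0.03],"rot": [0,0,0],"hand": 0},{"dp": [0,0,-0.07],"rot": [0,0,0],"hand": 0}])

```text
time: 19.6
tool_pos: [0.6049, 0.3402, 0.1979]
orientation: [-0.782, 2.955, -0.39]
wrist_force: [0.2, 1.1, -0.2]
finger_gap: 0.041
```

>>> send_rows(steps=[{"dp": [0,0,-0.03],"rot": [0,0,0],"hand": 0.3},{"dp": [0,0,-0.05],"rot": [0,0,0],"hand": 0.5},{"dp": [0,0,-0.05],"rot": [0,0,0],"hand": 0.5},{"dp": [0,0,-0.05],"rot": [0,0,0],"hand": 0.5}])

```text
time: 20.0
tool_pos: [0.5995, 0.3528, 0.2479]
orientation: [-0.781, 2.951, -0.385]
wrist_force: [-0.5, -1.0, -1.3]
finger_gap: 0.0647
```

```bash
cat > k.py <<'E'
import sys
from h import *
K=np.array([float(v) for v in sys.argv[1].split(',')]); yaw=float(sys.argv[2]); d=float(sys.argv[3])
ax=np.array([-np.sin(.42)*np.cos(yaw),-np.sin(.42)*np.sin(yaw),np.cos(.42)])
s,p,R=cur();print(s["time"],p.round(4),s["wrist_force"].round(1),s["finger_gap"].round(4))
rel(K+ax*d,tool([-np.sin(yaw),np.cos(yaw),0],ax))
E
python3 look.py w8; python3 k.py .518,-.374,.1176 -.885 .1
```

```text
20.05 [0.5993 0.3523 0.2471] [-0.479  0.84  -0.256] 0.06524679541634844Traceback (most recent call last):
  File "k.py", line 5, in <module>
    s,p,R=cur();print(s["time"],p.round(4),s["wrist_force"].round(1),s["finger_gap"].round(4))
                                                                     ^^^^^^^^^^^^^^^^^^^^^
AttributeError: 'float' object has no attribute 'round'
```

```bash
sed -i 's/s\["finger_gap"\].round(4)/s["finger_gap"]/' k.py; python3 k.py .518,-.374,.1176 -.885 .1
```

```text
20.05 [0.5993 0.3523 0.2471] [ 0.4 -0.1 -0.1] 0.06524679541634844
dp [0.4364, -0.5224, 0.1795] | 0.704  rot [4.5, -9.7, 80.7] | 81.4
```

>>> send_rows(steps=[{"dp": [0.031,-0.037,0.012],"rot": [0.3,-0.7,6],"hand": 0.5},{"dp": [0.062,-0.074,0.025],"rot": [0.7,-1.4,12],"hand": 0.5},{"dp": [0.093,-0.111,0.038],"rot": [1,-2.1,18],"hand": 0.5},{"dp": [0.124,-0.148,0.051],"rot": [1.3,-2.9,24],"hand": 0.5},{"dp": [0.155,-0.185,0.064],"rot": [1.7,-3.6,30],"hand": 0.5}])

```text
time: 20.55
tool_pos: [0.5602, 0.1036, 0.2325]
orientation: [0.005, 2.927, -0.353]
wrist_force: [0.9, 0.3, 0.1]
finger_gap: 0.0661
```

```bash
python3 k.py .518,-.374,.1176 -.885 .1
```

```text
20.55 [0.5602 0.1036 0.2325] [0.9 0.3 0.1] 0.06614389421235654
dp [0.0801, -0.4296, 0.1148] | 0.452  rot [2.7, -6.0, 50.5] | 50.9
```

>>> send_rows(steps=[{"dp": [0.008,-0.043,0.011],"rot": [0.3,-0.6,5.2],"hand": 0.5},{"dp": [0.016,-0.086,0.022],"rot": [0.6,-1.2,10.4],"hand": 0.5},{"dp": [0.024,-0.129,0.034],"rot": [0.8,-1.8,15.6],"hand": 0.5},{"dp": [0.032,-0.172,0.046],"rot": [1.1,-2.4,20.8],"hand": 0.5},{"dp": [0.04,-0.215,0.057],"rot": [1.4,-3,26],"hand": 0.5}])

```text
time: 21.05
tool_pos: [0.5268, -0.1191, 0.2213]
orientation: [0.638, 2.758, -0.305]
wrist_force: [1.4, -0.0, 1.2]
finger_gap: 0.0662
```

```bash
python3 k.py .518,-.374,.1176 -.885 .1
```

```text
21.05 [ 0.5268 -0.1191  0.2213] [ 1.4 -0.   1.2] 0.06616262013339937
dp [-0.0542, -0.2104, 0.0633] | 0.226  rot [1.3, -3.1, 24.5] | 24.7
```

>>> send_rows(steps=[{"dp": [-0.011,-0.043,0.013],"rot": [0.3,-0.7,5.5],"hand": 0.5},{"dp": [-0.022,-0.086,0.026],"rot": [0.6,-1.4,11],"hand": 0.5},{"dp": [-0.033,-0.13,0.038],"rot": [0.9,-2.1,17],"hand": 0.5},{"dp": [-0.044,-0.17,0.051],"rot": [1.2,-2.8,22],"hand": 0.5},{"dp": [-0.054,-0.21,0.063],"rot": [1.3,-3.1,24.5],"hand": 0.5}])

```text
time: 21.55
tool_pos: [0.4927, -0.3419, 0.209]
orientation: [1.178, 2.486, -0.251]
wrist_force: [0.2, 0.9, -0.5]
finger_gap: 0.066
```

>>> send_rows(steps=[{"dp": [0,0,0],"rot": [0,0,0],"hand": 0.5},{"dp": [0,0,0],"rot": [0,0,0],"hand": 0.5},{"dp": [0,0,0],"rot": [0,0,0],"hand": 0.5},{"dp": [0,0,0],"rot": [0,0,0],"hand": 0.5}])

```text
time: 21.95
tool_pos: [0.4947, -0.3391, 0.2102]
orientation: [1.171, 2.488, -0.25]
wrist_force: [-0.1, -0.5, 0.5]
finger_gap: 0.0658
```

```bash
python3 look.py w9;  python3 - <<'E'
from h import *
import pickle
cp=pickle.load(open("w9.pkl","rb"))
yaw=-.885;ax=np.array([-np.sin(.42)*np.cos(yaw),-np.sin(.42)*np.sin(yaw),np.cos(.42)])
K=np.array([.518,-.374,.1176]);print('cap top',proj(K+ax*.01,cp).round(),proj(K,cp).round())
t=grab_frame("top");w8=cv2.imread("pics/w8.png");w=cv2.imread("pics/w9.png");s=grab_frame("scene");cv2.imwrite("pics/t9.png",t);cv2.imwrite("pics/s9.png",s)
o=np.zeros((600,800,3),np.uint8);o[:300,:480]=cv2.resize(w[0:250,120:520],(480,300))
o[:300,490:]=cv2.resize(w8[20:225,270:482],(310,300))
o[300:,:400]=cv2.resize(t[130:320,70:323],(400,300));o[300:,400:]=cv2.resize(s[150:330,350:590],(400,300))
cv2.imwrite("pics/m9.png",o)
E
```

```text
22.0 [ 0.4949 -0.339   0.2103] [0.77  0.638 0.   ] 0.06579802740844572
cap top [[317. 202.]] [[317. 199.]]
```

View pics/m9.png

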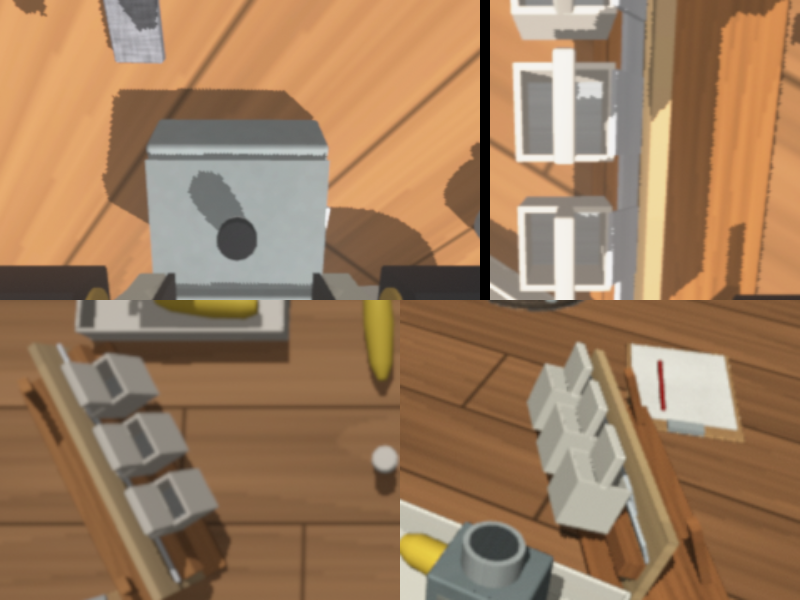

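All three bins hang evenly in every view, and the knob cap is at (317,199) where (317,202) was predicted. A quick triangulation, then I grip it.

```bash
python3 - <<'E'
from h import *
import pickle
cp=pickle.load(open("w9.pkl","rb"));top=camera_params("top");sc=camera_params("scene")
r=least_squares(lambda X:np.r_[proj(X,cp)[0]-[316.7,199],proj(X,top)[0]-[476,231]],[.5,-.37,.12]);print('cap top',r.x.round(4),r.fun.round(1))
yaw=-.885;ax=np.array([-np.sin(.42)*np.cos(yaw),-np.sin(.42)*np.sin(yaw),np.cos(.42)]);print((np.array([.518,-.374,.1176])+.01*ax).round(4))
E
python3 k.py .518,-.374,.1176 -.885 -.014
```

```text
cap top [ 0.5216 -0.3801  0.1087] [-0.4  0.2 -0.7 -0.3]
[ 0.5154 -0.3708  0.1267]
22.1 [ 0.4949 -0.3391  0.2104] [ 0.5 -0.  -0. ] 0.06549221086954227
dp [-0.0, -0.0045, 0.1157] | 0.116  rot [0.2, 0.1, 0.3] | 0.3
```

The triangulated cap is about 20 mm lower along the axis than the box model says. I'll step closer and measure again numerically.

>>> send_rows(steps=[{"dp": [0,-0.002,0.01],"rot": [0,0,0],"hand": 0.5},{"dp": [0,-0.003,0.03],"rot": [0,0,0],"hand": 0.5},{"dp": [0,-0.0035,0.05],"rot": [0,0,0],"hand": 0.5},{"dp": [0,-0.0035,0.05],"rot": [0,0,0],"hand": 0.5},{"dp": [0,-0.0035,0.05],"rot": [0,0,0],"hand": 0.5}])

```text
time: 22.6
tool_pos: [0.5041, -0.3582, 0.164]
orientation: [1.174, 2.488, -0.251]
wrist_force: [0.8, -0.2, 0.9]
finger_gap: 0.0658
```

```bash
python3 look.py w10
cat > t.py <<'E'
from h import *
import pickle
top=camera_params("top");sc=camera_params("scene")
def blob(im,x0,y0,w,th):
    g=im[y0-w:y0+w,x0-w:x0+w].max(2); n,l,st,c=cv2.connectedComponentsWithStats((g<th).astype(np.uint8))
    L=[(st[i],c[i]+[x0-w,y0-w]) for i in range(1,n) if st[i][4]>15]; return [(s[2:].tolist(),np.round(p,1)) for s,p in L]
w9=pickle.load(open("w9.pkl","rb"));w10=pickle.load(open("w10.pkl","rb"))
print('top',blob(cv2.imread("pics/top0.png"),476,231,14,45)); print('sc',blob(cv2.imread("pics/scene0.png"),220,144,12,45))
print('w9',blob(cv2.imread("pics/w9.png"),317,199,28,85)); print('w10',blob(cv2.imread("pics/w10.png"),317,205,35,85))
yaw=-.885;ax=np.array([-np.sin(.42)*np.cos(yaw),-np.sin(.42)*np.sin(yaw),np.cos(.42)]);K=np.array([.518,-.374,.1176])
ctr=[K+ax*.01,K-.021*ax+ax*.01]
for c in ctr:
  u=np.cross(ax,[0,0,1]);u/=np.linalg.norm(u);v=np.cross(ax,u);a=np.linspace(0,6.28,24,False)[:,None]
  ring=c+.016*(np.cos(a)*u+np.sin(a)*v)
  for n,cp in(('w9',w9),('w10',w10),('top',top),('sc',sc)): 
    p=proj(ring,cp);print(n,p.mean(0).round(1),np.ptp(p,axis=0).round(1),end=' ; ')
  print()
E
python3 t.py
```

```text
22.65 [ 0.5047 -0.3581  0.1649] [0.772 0.636 0.   ] 0.06573633592079878
top [([16, 15, 186], array([475.5, 231. ]))]
sc [([13, 12, 115], array([220.1, 144.4]))]
w9 [([31, 35, 876], array([316.9, 198.4]))]
w10 [([39, 44, 1344], array([322.1, 215.5]))]
w9 [317.1 202.4] [36.1 34.7] ; w10 [322.8 221.6] [44.5 42. ] ; top [474.6 233.2] [17.2 15.6] ; sc [223.2 137.5] [11.8  6.8] ; 
w9 [317.5 196.3] [33.5 32.4] ; w10 [322.8 212.6] [40.6 38.6] ; top [473.8 231. ] [16.8 15.2] ; sc [220.7 144.2] [11.8  6.9] ;
```

```bash
cat >> t.py <<'E'
a=np.linspace(0,6.28,36,False)[:,None]; cyl=.016*(np.cos(a)*u+np.sin(a)*v); cyl=np.r_[cyl+.01*ax,cyl-.01*ax]
def cen(X,cp):
    h=cv2.convexHull(proj(X+cyl,cp).astype(np.float32)); m=cv2.moments(h); return np.array([m['m10']/m['m00'],m['m01']/m['m00']])
O=[(w9,[316.9,198.4],1),(w10,[322.1,215.5],1),(top,[475.5,231],2),(sc,[220.1,144.4],2)]
f=lambda X:np.concatenate([(cen(X,cp)-o)*w for cp,o,w in O])
r=least_squares(f,K,diff_step=1e-3);print('cap centre',r.x.round(4),r.fun.round(1),'along',((r.x-K)@ax).round(4))
E
python3 t.py|tail -1
```

```text
cap centre [ 0.5216 -0.3797  0.1073] [-0.4  0.2 -0.4 -0.  -1.2 -0.4 -0.6 -0.4] along -0.0121
```

All four views agree on a cap centre of (0.5216, -0.3797, 0.1073).

```bash
python3 k.py .5216,-.3797,.1073 -.885 -.014
```

```text
22.65 [ 0.5047 -0.3581  0.1649] [0.  0.  0.1] 0.06573633592079878
dp [-0.0015, -0.0007, 0.0778] | 0.078  rot [0.1, 0.1, 0.2] | 0.2
```

>>> send_rows(steps=[{"dp": [-0.0015,-0.0005,0.02],"rot": [0,0,0],"hand": 0.5},{"dp": [-0.0015,-0.0005,0.04],"rot": [0,0,0],"hand": 0.5},{"dp": [-0.0015,-0.0005,0.06],"rot": [0,0,0],"hand": 0.5},{"dp": [-0.0015,-0.0005,0.0745],"rot": [0,0,0],"hand": 0.5},{"dp": [-0.0015,-0.0005,0.0775],"rot": [0,0,0],"hand": 0.5}])

```text
time: 23.15
tool_pos: [0.5264, -0.3872, 0.1021]
orientation: [1.18, 2.501, -0.239]
wrist_force: [0.5, -0.4, -0.1]
finger_gap: 0.0659
```

>>> send_rows(steps=[{"dp": [0,0,0],"rot": [0,0,0],"hand": -1},{"dp": [0,0,0],"rot": [0,0,0],"hand": -1},{"dp": [0,0,0],"rot": [0,0,0],"hand": -1},{"dp": [0,0,0],"rot": [0,0,0],"hand": -1},{"dp": [0,0,0],"rot": [0,0,0],"hand": -1}], newtons=35)

```text
time: 23.65
tool_pos: [0.5264, -0.386, 0.1027]
orientation: [1.176, 2.502, -0.239]
wrist_force: [1.0, 3.6, 1.9]
finger_gap: 0.0313
```

```bash
python3 k.py .5216,-.3797,.1073 -.885 -.014
```

```text
23.65 [ 0.5264 -0.386   0.1027] [1.  3.6 1.9] 0.03131260477377789
dp [0.0053, 0.0003, 0.0066] | 0.008  rot [0.3, -0.9, 0.3] | 0.9
```

```bash
python3 -c "
from bench import *
print(read_state()['qpos'].round(3))"
```

```text
[-0.352  0.233 -0.847  0.982 -0.238 -3.03 ]
```

The last joint sits at its range limit, which left the tool about 7 mm short, but the pads are on the cap (gap 31 mm). Pulling moves away from the limit, so I pull stepwise.

>>> send_rows(steps=[{"dp": [0,0,-0.004],"rot": [0,0,0],"hand": -1},{"dp": [0,0,-0.008],"rot": [0,0,0],"hand": -1},{"dp": [0,0,-0.012],"rot": [0,0,0],"hand": -1},{"dp": [0,0,-0.016],"rot": [0,0,0],"hand": -1},{"dp": [0,0,-0.02],"rot": [0,0,0],"hand": -1}])

```text
time: 24.15
tool_pos: [0.5213, -0.3797, 0.1209]
orientation: [1.176, 2.502, -0.238]
wrist_force: [1.5, 1.0, -1.5]
finger_gap: 0.0311
```

```bash
python3 k.py .5216,-.3797,.1073 -.885 .006;python3 -c "
from bench import *
print(read_state()['qpos'].round(3))"
```

```text
24.15 [ 0.5213 -0.3797  0.1209] [ 1.5  1.  -1.5] 0.03107962184353221
dp [0.0053, 0.0002, 0.0065] | 0.008  rot [0.3, -0.9, 0.3] | 1.0
[-0.289  0.202 -0.809  0.803 -0.306 -2.901]
```

>>> send_rows(steps=[{"dp": [0,0,-0.001],"rot": [0,0,0],"hand": -1},{"dp": [0,0,-0.002],"rot": [0,0,0],"hand": -1},{"dp": [0,0,-0.002],"rot": [0,0,0],"hand": -1}])

```text
time: 24.45
tool_pos: [0.5212, -0.3795, 0.1211]
orientation: [1.177, 2.504, -0.238]
wrist_force: [10.8, -8.6, -14.9]
finger_gap: 0.0313
```

```bash
python3 k.py .5216,-.3797,.1073 -.885 .006
python3 - <<'E'
from h import *
im=grab_frame("scene");w=grab_frame("wrist");s0=cv2.imread("pics/scene0.png")
o=np.zeros((300,800,3),np.uint8)
o[:,:250]=cv2.resize(s0[120:195,180:242],(250,300));o[:,255:505]=cv2.resize(im[120:195,180:242],(250,300));o[:,510:]=cv2.resize(w[60:260,230:423],(290,300));cv2.imwrite("pics/m11.png",o)
E
```

```text
24.45 [ 0.5212 -0.3795  0.1211] [ 10.8  -8.6 -14.9] 0.0312909125641216
dp [0.0051, 0.0002, 0.0069] | 0.009  rot [0.2, -1.0, 0.3] | 1.1
```

View pics/m11.png

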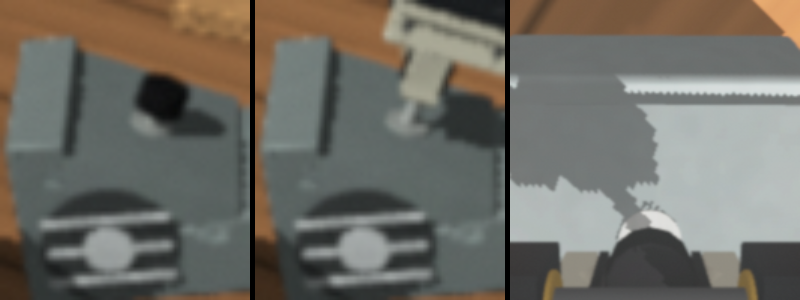

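The stem is exposed and a firm end stop was felt (20 N, no motion), so the knob is out. I relax and wait with the grip held.

>>> send_rows(steps=[{"dp": [0,0,0.001],"rot": [0,0,0],"hand": -1},{"dp": [0,0,0.002],"rot": [0,0,0],"hand": -1},{"dp": [0,0,0.002],"rot": [0,0,0],"hand": -1},{"dp": [0,0,0.002],"rot": [0,0,0],"hand": -1},{"dp": [0,0,0.002],"rot": [0,0,0],"hand": -1}])

```text
time: 25.05
tool_pos: [0.5214, -0.3799, 0.1207]
orientation: [1.176, 2.502, -0.238]
wrist_force: [2.2, 6.0, -1.4]
finger_gap: 0.031
```

>>> send_rows(steps=[{"dp": [0,0,0],"rot": [0,0,0],"hand": -1},{"dp": [0,0,0],"rot": [0,0,0],"hand": -1},{"dp": [0,0,0],"rot": [0,0,0],"hand": -1},{"dp": [0,0,0],"rot": [0,0,0],"hand": -1},{"dp": [0,0,0],"rot": [0,0,0],"hand": -1}])

```text
time: 25.55
tool_pos: [0.5214, -0.3799, 0.1207]
orientation: [1.176, 2.502, -0.238]
wrist_force: [1.3, 5.8, -0.9]
finger_gap: 0.031
```

>>> send_rows(steps=[{"dp": [0,0,0],"rot": [0,0,0],"hand": -1},{"dp": [0,0,0],"rot": [0,0,0],"hand": -1},{"dp": [0,0,0],"rot": [0,0,0],"hand": -1},{"dp": [0,0,0],"rot": [0,0,0],"hand": -1},{"dp": [0,0,0],"rot": [0,0,0],"hand": -1}])

```text
time: 26.05
tool_pos: [0.5214, -0.3799, 0.1207]
orientation: [1.176, 2.502, -0.239]
wrist_force: [2.3, 5.8, -1.6]
finger_gap: 0.031
```

>>> send_rows(steps=[{"dp": [0,0,0],"rot": [0,0,0],"hand": -1},{"dp": [0,0,0],"rot": [0,0,0],"hand": -1},{"dp": [0,0,0],"rot": [0,0,0],"hand": -1},{"dp": [0,0,0],"rot": [0,0,0],"hand": -1},{"dp": [0,0,0],"rot": [0,0,0],"hand": -1}])

```text
time: 26.55
tool_pos: [0.5214, -0.3799, 0.1207]
orientation: [1.175, 2.502, -0.238]
wrist_force: [1.7, 5.4, -0.3]
finger_gap: 0.0314
```

>>> send_rows(steps=[{"dp": [0,0,0],"rot": [0,0,0],"hand": -1},{"dp": [0,0,0],"rot": [0,0,0],"hand": -1},{"dp": [0,0,0],"rot": [0,0,0],"hand": -1},{"dp": [0,0,0],"rot": [0,0,0],"hand": -1},{"dp": [0,0,0],"rot": [0,0,0],"hand": -1}])

```text
time: 27.05
tool_pos: [0.5214, -0.3799, 0.1207]
orientation: [1.176, 2.502, -0.239]
wrist_force: [2.4, 4.8, -1.1]
finger_gap: 0.0311
```

>>> send_rows(steps=[{"dp": [0,0,0],"rot": [0,0,0],"hand": -1},{"dp": [0,0,0],"rot": [0,0,0],"hand": -1},{"dp": [0,0,0],"rot": [0,0,0],"hand": -1},{"dp": [0,0,0],"rot": [0,0,0],"hand": -1},{"dp": [0,0,0],"rot": [0,0,0],"hand": -1}])

```text
time: 27.55
tool_pos: [0.5214, -0.3799, 0.1207]
orientation: [1.175, 2.502, -0.239]
wrist_force: [2.1, 5.5, -1.8]
finger_gap: 0.0311
```

>>> send_rows(steps=[{"dp": [0,0,0],"rot": [0,0,0],"hand": -1},{"dp": [0,0,0],"rot": [0,0,0],"hand": -1},{"dp": [0,0,0],"rot": [0,0,0],"hand": -1},{"dp": [0,0,0],"rot": [0,0,0],"hand": -1},{"dp": [0,0,0],"rot": [0,0,0],"hand": -1}])

```text
time: 28.05
tool_pos: [0.5214, -0.3799, 0.1207]
orientation: [1.176, 2.502, -0.239]
wrist_force: [2.5, 5.6, -2.1]
finger_gap: 0.031
```

>>> send_rows(steps=[{"dp": [0,0,0],"rot": [0,0,0],"hand": -1},{"dp": [0,0,0],"rot": [0,0,0],"hand": -1},{"dp": [0,0,0],"rot": [0,0,0],"hand": -1},{"dp": [0,0,0],"rot": [0,0,0],"hand": -1},{"dp": [0,0,0],"rot": [0,0,0],"hand": -1}])

```text
time: 28.55
tool_pos: [0.5213, -0.3799, 0.1207]
orientation: [1.176, 2.502, -0.239]
wrist_force: [1.6, 5.3, -1.9]
finger_gap: 0.0308
```

>>> send_rows(steps=[{"dp": [0,0,0],"rot": [0,0,0],"hand": -1},{"dp": [0,0,0],"rot": [0,0,0],"hand": -1},{"dp": [0,0,0],"rot": [0,0,0],"hand": -1},{"dp": [0,0,0],"rot": [0,0,0],"hand": -1},{"dp": [0,0,0],"rot": [0,0,0],"hand": -1}])

```text
time: 29.05
tool_pos: [0.5214, -0.3799, 0.1207]
orientation: [1.176, 2.502, -0.239]
wrist_force: [3.1, 5.2, -1.7]
finger_gap: 0.0315
```

>>> send_rows(steps=[{"dp": [0,0,0],"rot": [0,0,0],"hand": -1},{"dp": [0,0,0],"rot": [0,0,0],"hand": -1},{"dp": [0,0,0],"rot": [0,0,0],"hand": -1},{"dp": [0,0,0],"rot": [0,0,0],"hand": -1},{"dp": [0,0,0],"rot": [0,0,0],"hand": -1}])

```text
time: 29.55
tool_pos: [0.5214, -0.3799, 0.1207]
orientation: [1.175, 2.502, -0.239]
wrist_force: [2.5, 5.0, -0.9]
finger_gap: 0.0312
```

>>> send_rows(steps=[{"dp": [0,0,0],"rot": [0,0,0],"hand": -1},{"dp": [0,0,0],"rot": [0,0,0],"hand": -1},{"dp": [0,0,0],"rot": [0,0,0],"hand": -1},{"dp": [0,0,0],"rot": [0,0,0],"hand": -1},{"dp": [0,0,0],"rot": [0,0,0],"hand": -1}])

```text
time: 30.05
tool_pos: [0.5214, -0.3799, 0.1207]
orientation: [1.176, 2.502, -0.239]
wrist_force: [1.4, 5.1, -2.1]
finger_gap: 0.031
```

>>> send_rows(steps=[{"dp": [0,0,0],"rot": [0,0,0],"hand": -1},{"dp": [0,0,0],"rot": [0,0,0],"hand": -1},{"dp": [0,0,0],"rot": [0,0,0],"hand": -1},{"dp": [0,0,0],"rot": [0,0,0],"hand": -1},{"dp": [0,0,0],"rot": [0,0,0],"hand": -1}])

```text
time: 30.55
tool_pos: [0.5214, -0.3799, 0.1207]
orientation: [1.176, 2.502, -0.238]
wrist_force: [2.4, 4.0, -2.7]
finger_gap: 0.0312
```

>>> send_rows(steps=[{"dp": [0,0,0],"rot": [0,0,0],"hand": -1},{"dp": [0,0,0],"rot": [0,0,0],"hand": -1},{"dp": [0,0,0],"rot": [0,0,0],"hand": -1},{"dp": [0,0,0],"rot": [0,0,0],"hand": -1},{"dp": [0,0,0],"rot": [0,0,0],"hand": -1}])

```text
time: 31.05
tool_pos: [0.5214, -0.3799, 0.1207]
orientation: [1.176, 2.502, -0.238]
wrist_force: [2.0, 5.0, -2.1]
finger_gap: 0.0313
```

>>> send_rows(steps=[{"dp": [0,0,0],"rot": [0,0,0],"hand": -1},{"dp": [0,0,0],"rot": [0,0,0],"hand": -1},{"dp": [0,0,0],"rot": [0,0,0],"hand": -1},{"dp": [0,0,0],"rot": [0,0,0],"hand": -1},{"dp": [0,0,0],"rot": [0,0,0],"hand": -1}])

```text
time: 31.55
tool_pos: [0.5214, -0.3799, 0.1207]
orientation: [1.176, 2.502, -0.238]
wrist_force: [2.1, 4.9, -1.0]
finger_gap: 0.031
```

>>> send_rows(steps=[{"dp": [0,0,0],"rot": [0,0,0],"hand": -1},{"dp": [0,0,0],"rot": [0,0,0],"hand": -1},{"dp": [0,0,0],"rot": [0,0,0],"hand": -1},{"dp": [0,0,0],"rot": [0,0,0],"hand": -1},{"dp": [0,0,0],"rot": [0,0,0],"hand": -1}])

```text
time: 32.05
tool_pos: [0.5214, -0.3799, 0.1207]
orientation: [1.176, 2.502, -0.239]
wrist_force: [2.0, 5.0, -2.0]
finger_gap: 0.0312
```

>>> send_rows(steps=[{"dp": [0,0,0],"rot": [0,0,0],"hand": -1},{"dp": [0,0,0],"rot": [0,0,0],"hand": -1},{"dp": [0,0,0],"rot": [0,0,0],"hand": -1},{"dp": [0,0,0],"rot": [0,0,0],"hand": -1},{"dp": [0,0,0],"rot": [0,0,0],"hand": -1}])

```text
time: 32.55
tool_pos: [0.5214, -0.3799, 0.1207]
orientation: [1.176, 2.502, -0.238]
wrist_force: [2.7, 4.9, -1.7]
finger_gap: 0.0308
```

>>> send_rows(steps=[{"dp": [0,0,0],"rot": [0,0,0],"hand": -1},{"dp": [0,0,0],"rot": [0,0,0],"hand": -1},{"dp": [0,0,0],"rot": [0,0,0],"hand": -1},{"dp": [0,0,0],"rot": [0,0,0],"hand": -1},{"dp": [0,0,0],"rot": [0,0,0],"hand": -1}])

```text
time: 33.05
tool_pos: [0.5214, -0.3799, 0.1207]
orientation: [1.176, 2.502, -0.238]
wrist_force: [1.5, 4.6, -1.3]
finger_gap: 0.0311
```

>>> send_rows(steps=[{"dp": [0,0,0],"rot": [0,0,0],"hand": -1},{"dp": [0,0,0],"rot": [0,0,0],"hand": -1},{"dp": [0,0,0],"rot": [0,0,0],"hand": -1},{"dp": [0,0,0],"rot": [0,0,0],"hand": -1},{"dp": [0,0,0],"rot": [0,0,0],"hand": -1}])

```text
time: 33.55
tool_pos: [0.5214, -0.3799, 0.1207]
orientation: [1.175, 2.502, -0.238]
wrist_force: [1.7, 5.0, -1.4]
finger_gap: 0.0309
```

>>> send_rows(steps=[{"dp": [0,0,0],"rot": [0,0,0],"hand": -1},{"dp": [0,0,0],"rot": [0,0,0],"hand": -1},{"dp": [0,0,0],"rot": [0,0,0],"hand": -1},{"dp": [0,0,0],"rot": [0,0,0],"hand": -1},{"dp": [0,0,0],"rot": [0,0,0],"hand": -1}])

```text
time: 34.05
tool_pos: [0.5214, -0.3799, 0.1207]
orientation: [1.176, 2.502, -0.239]
wrist_force: [1.8, 5.7, -0.6]
finger_gap: 0.031
```

>>> send_rows(steps=[{"dp": [0,0,0],"rot": [0,0,0],"hand": -1},{"dp": [0,0,0],"rot": [0,0,0],"hand": -1},{"dp": [0,0,0],"rot": [0,0,0],"hand": -1},{"dp": [0,0,0],"rot": [0,0,0],"hand": -1},{"dp": [0,0,0],"rot": [0,0,0],"hand": -1}])

```text
time: 34.55
tool_pos: [0.5214, -0.3799, 0.1207]
orientation: [1.176, 2.502, -0.239]
wrist_force: [2.1, 4.7, -1.1]
finger_gap: 0.0309
```

10.5 s have passed since switch-on; I push in now.

>>> send_rows(steps=[{"dp": [0,0,0],"rot": [0,0,0],"hand": -1},{"dp": [0,0,0.006],"rot": [0,0,0],"hand": -1},{"dp": [0,0,0.012],"rot": [0,0,0],"hand": -1},{"dp": [0,0,0.017],"rot": [0,0,0],"hand": -1},{"dp": [0,0,0.0205],"rot": [0,0,0],"hand": -1}])

```text
time: 35.05
tool_pos: [0.5268, -0.3864, 0.1024]
orientation: [1.175, 2.502, -0.239]
wrist_force: [-22.3, 29.6, 40.4]
finger_gap: 0.0313
```

>>> send_rows(steps=[{"dp": [0,0,0.001],"rot": [0,0,0],"hand": -1},{"dp": [0,0,0.001],"rot": [0,0,0],"hand": -1},{"dp": [0,0,0.001],"rot": [0,0,0],"hand": -1}])

```text
time: 35.35
tool_pos: [0.5266, -0.3862, 0.1026]
orientation: [1.174, 2.502, -0.238]
wrist_force: [-6.6, 15.9, 13.4]
finger_gap: 0.0312
```

```bash
python3 k.py .5216,-.3797,.1073 -.885 -.014;python3 -c "
from bench import *
print(read_state()['qpos'].round(3))"
```

```text
35.35 [ 0.5266 -0.3862  0.1026] [-6.6 15.9 13.4] 0.031246237911681143
dp [0.0055, 0.0003, 0.0065] | 0.008  rot [0.3, -0.8, 0.4] | 1.0
[-0.353  0.234 -0.847  0.983 -0.237 -3.03 ]
```

The knob is against its inner stop, at the same pose as when first gripped. I release and retreat.

>>> send_rows(steps=[{"dp": [0,0,0],"rot": [0,0,0],"hand": 0.5},{"dp": [0,0,0],"rot": [0,0,0],"hand": 0.5},{"dp": [0,0,0],"rot": [0,0,0],"hand": 0.5},{"dp": [0,0,-0.02],"rot": [0,0,0],"hand": 0.5},{"dp": [0,0,-0.05],"rot": [0,0,0],"hand": 0.5}])

```text
time: 35.85
tool_pos: [0.5119, -0.3718, 0.1451]
orientation: [1.18, 2.508, -0.24]
wrist_force: [1.1, -1.6, 1.5]
finger_gap: 0.0635
```

>>> send_rows(steps=[{"dp": [0,0,-0.03],"rot": [0,0,0],"hand": 0.5},{"dp": [0,0,-0.06],"rot": [0,0,0],"hand": 0.5},{"dp": [0,0,-0.08],"rot": [0,0,0],"hand": 0.5},{"dp": [0,0,-0.08],"rot": [0,0,0],"hand": 0.5},{"dp": [0,0,-0.08],"rot": [0,0,0],"hand": 0.5}])

```text
time: 36.35
tool_pos: [0.4938, -0.3477, 0.221]
orientation: [1.177, 2.502, -0.238]
wrist_force: [1.1, 0.0, -0.6]
finger_gap: 0.0657
```

Run:
```python
from h import *
exec(open("t.py").read().split("w9=")[0].split("import pickle")[1])
t=grab_frame("top");s=grab_frame("scene");t9=cv2.imread("pics/t9.png").astype(int);s9=cv2.imread("pics/s9.png").astype(int)
print('top',blob(t,476,231,14,45),'sc',blob(s,220,144,12,45))
d=abs(t.astype(int)-t9).sum(2);print('panel diff top',(d[140:330,80:240]>60).sum(),'cob',(d[105:190,290:325]>60).sum())
d=abs(s.astype(int)-s9).sum(2);print('panel diff scene',(d[160:340,420:560]>60).sum())
o=np.zeros((400,800,3),np.uint8);o[:,:400]=cv2.resize(s[120:195,180:255],(400,400));o[:,400:]=cv2.resize(s[160:310,420:570],(400,400));cv2.imwrite("pics/end.png",o);print(cur()[0]["time"],cur()[1])
```

```text
top [([23, 26, 437], array([471.1, 228.6])), ([11, 11, 62], array([485.8, 220.6]))] sc [([13, 12, 114], array([220.2, 144.3]))]
panel diff top 0 cob 0
panel diff scene 0
36.45 [ 0.49326991 -0.34786221  0.21966326]
```

View pics/end.png

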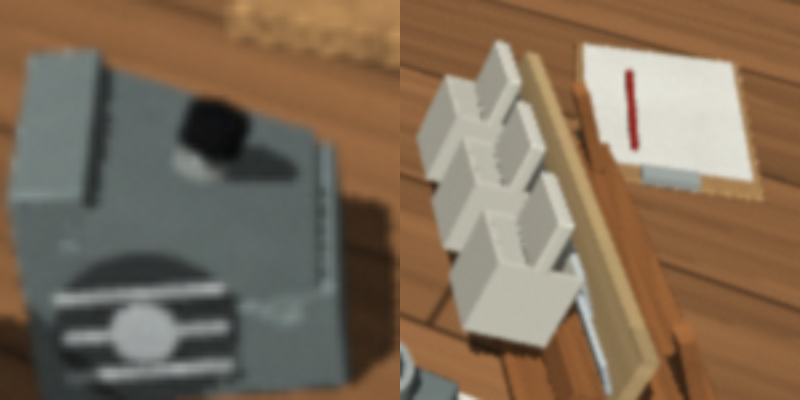

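The knob is back at its starting pixels, (220.2,144.3) against (220.1,144.4). The bins and cob are unchanged and the robot touches nothing, so I hand in.

```bash
python3 -c "
from bench import *
hand_in()"
```

```text
the job is handed in; nothing more can be done
```

All three bins present are hung on the board, the blower has been run once, and I handed the job in at 36 s on the robot's clock.

- **Bins:** I seated each one with a light push until the contact force rose to about 10–17 N. Where I projected a fully-home bin into the wrist view (the first two), it matched to about 2–3 px. In the scene view all three hang evenly. Comparing images before and after the blower run shows no change at the board.
- **Blower:** I pulled the knob out and felt a firm end stop. It stayed out for about 10.7 s, then I pushed it back to its inner stop. In the scene camera it ended at (220.2, 144.3) px, against (220.1, 144.4) at the start.
- **Cob:** the top camera shows it unmoved.

**Checks that disagreed:**
- **Knob height:** the knob sat about 12 mm lower along its axis than my box model predicted. I used the position fitted from four views instead.
- **Wrist joint limit:** at the knob, the last wrist joint reached its range limit. The grip was about 7 mm higher and 5 mm off centre, but it held.
- **Top-camera knob reading:** this was useless at the end because the gripper or its shadow covered the knob. The final knob position rests on the scene view and the end-stop contact.

I viewed 15 pictures, one over the budget.

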